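# Fill the foam kit tray and sort out the empty refill carton

### The job

Make the packing-station tool kit ready to ship: press every tool that lies loose on the bench (hand scanner, screwdriver, tape measure; not all are always there) fully home in its own cut-out of the black foam tray. The small refill cartons, one of them left in the foam, look alike, but a full one is heavy and the empties are light: feel which is which by lifting, press the full one, if there is one, home in the foam's carton cut-out and lay the empties in the grey bin. Do not knock over the water bottle.

Things in the scene. Friction and masses are not known exactly. Their poses are not given: they have to be found in the camera images.
- scanner_mid (a point): Grey hand scanner, an L 181 x 111 x 44 mm lying on its side. Point on the handle near the bend, 22 mm up, where the handle is 42 mm wide: grasp it there across y. x runs along the handle to its free end (cable cap, 82 mm away); the head is at the other end and sticks out to -y (x -98 to -38, y down to -76 mm from the point). 0.19 kg. Absent in some starts.
- screwdriver_mid (a point): Blue-handled screwdriver, 198 mm long, lying flat. Point at the middle of the handle (96 mm long, 30 mm thick), 15 mm over its support; grasp it there across x. y runs along it: the handle ends at +48 mm, the shaft (6 mm thick) reaches to -150 mm. 0.09 kg. Absent in some starts.
- tape_measure_mid (a point): Yellow tape measure standing on edge, 34 mm thick (x), 68 mm long (y), 62 mm tall. Point at its centre, 31 mm up. Grasp it across x. 0.2 kg. Absent in some starts.
- carton_p_mid (a point): One of three small brown cartons that look alike, 70 mm (x) by 91 mm (y), 40 mm tall. Point at its centre, 20 mm up. Grasp it across x. It is either full, about 0.4 kg, or empty, about 0.05 kg: only its weight tells. Absent in some starts.
- carton_q_mid (a point): Another of the small brown cartons, same size and look; point at its centre, 20 mm up. Either full (about 0.4 kg) or empty (about 0.05 kg). Absent in some starts.
- carton_r_mid (a point): The third of the small brown cartons, left loose in the mouth of the foam's carton cut-out at the start; same size and look, point at its centre, 20 mm up. Either full (about 0.4 kg) or empty (about 0.05 kg). Absent in some starts.
- kit: Black foam block in a cardboard tray, fixed to the bench, 216 mm (x) by 312 mm (y); origin under its middle, z up, foam top at 40 mm. Cut-outs follow each part's outline with 2 mm to spare all round. In each, two springy foam lips on opposite sides, just inside the mouth, hold a part up there until it is pushed down with 3 to 10 N all the way; at home it stops hard.
- kit_scanner (a point): Where scanner_mid is when pressed fully home in the foam; axes are the tray's. The scanner's x must point along the tray's +y. 25 mm deep; the scanner stands 19 mm proud when home.
- kit_screwdriver (a point): Where screwdriver_mid is when pressed fully home in the foam; axes are the tray's. The screwdriver's y must point along the tray's +y. 18 mm deep; the handle stands 12 mm proud when home. Finger cuts as deep, 34 mm long and reaching 38 mm to either side of the handle's axis, lie at this point.
- kit_tape_measure (a point): Where tape_measure_mid is when pressed fully home in the foam; axes are the tray's. The tape measure's y lies along the tray's y, either way round. 25 mm deep; it stands 37 mm proud when home.
- kit_carton (a point): Where a full carton's point is when pressed fully home in the foam; axes are the tray's. The carton's y lies along the tray's x, either way round. 18 mm deep; the carton stands 22 mm proud when home; its lips are soft. Stays empty if there is no full carton.
- carton_pad: Grey pad that forms the floor of the carton cut-out; origin at its centre, 2 mm below its top.
- bin: The open grey bin for empties itself; origin under its middle.
- carton_p: The carton of carton_p_mid; origin at the centre of its underside.
- carton_q: The carton of carton_q_mid; origin at the centre of its underside.
- carton_r: The carton of carton_r_mid; origin at the centre of its underside.
- bin_in (a point): Centre of the inner floor of the open grey bin for empties, 3 mm over the bench. Inside it measures 118 mm along its x and 136 mm along its y; its walls are 58 mm tall. Fixed.
- bottle: Water bottle standing on the bench behind the work, 58 mm across, 185 mm tall; origin at the centre of its underside, z up. Leave it standing.

How it is judged:
By the outcome, as a careful person would: the job done as asked, in the order asked, and still so for the second after the job is handed in, with the robot touching nothing.
Of scanner, screwdriver, tape_measure, carton_p, carton_q, carton_r only 5 to 6 are there at a start; the rules pass over those that are not, and their reading is None.
At some moment in a run one of scanner may be knocked a few centimetres aside while the robot is not near it.
Once in a run the grip may slacken for a moment while it holds something.
It also fails if it takes over 210 s, if anything falls off the work surface, if the arm or the gripper's body presses on something with over 40 N, if the wrist force passes 120 N, or if a joint passes its speed limit or range.

### The arm

A 6-joint arm with a two-finger parallel gripper is mounted at the origin on a cart in front of the work surface, level with it; the furniture and walls round the work are solid. World frame = base frame: x ahead of the robot, y to its left, z up, the work surface at z = 0. Lengths are in m, angles in rad, forces in N, time in s.
With the tool pointing down it reaches from about 0.325 to 0.9 m from the base axis. Payload 6.1 kg.
Tool frame: the origin (TCP) lies midway between the tips of the shut fingers; the grasp point (between the pads) lies 19 mm behind it; z points along the fingers, y is the line along which they close (so a half turn about z gives the same grasp; the last joint's range is limited). The gripper opens to 87 mm and grips with 3 to 60 N. Pads are 19 mm wide; open, the fingers measure 117 mm over their backs; the gripper's body (75 mm by 190 mm) begins 51 mm behind the grasp point.
Start: joints at [-1.382, 0.22, 1.526, -0, 1.395, -0.126], TCP at [0.194, -0.594, 0.223] pointing down, gripper open.
Joint ranges: [-2.98, 2.98], [-0.91, 2.08], [0.09, 2.57], [-1.24, 4.39], [0.2, 2.65], [-2.68, 2.68]. Speed limits (rad/s): [2.57, 2.57, 3.01, 3.14, 3.14, 3.14].

### API

Orientations are given as a rotation vector (axis times angle).
In Python, from rig import * gives the robot as it stands.
- The arm moves only by the tool play_rows, never from a script. Its argument "targets" is one flat list of numbers, 7 for each row, row after row: the turn, a rotation vector about the tool's x, y, z in rad, then the shift along the tool's x, y, z in mm, then the closure, from 0 (fully open) to 1 (shut). In form: [rx, ry, rz, x, y, z, jaw, rx, ry, rz, x, y, z, jaw, ...]. A call has 1 to 12 rows; each row shifts and turns the commanded pose from where the row before left it, along the tool's axes as they then stand; what a row does not reach is not made up. A row lasts 1/8 s, in which the tool goes at most 62.5 mm and 10.7 degrees, less where a joint would pass 70% of its speed; a pose out of reach is approached as far as the arm can. A call with a gripper value outside its range is refused whole. The fingers move at their own pace and stop on an object; "grip_force" is the grip in N (left out, the last holds). Time passes only in rows, so rows that do not move let the fingers close. It gives the time, the measured TCP pose, the force, the opening and the grip force at its end, in the units of the state.
- read_state(): the state, without advancing time (a new reading comes with each control period).
- capture(name): name is "side" or "top"; returns (picture, depth): 384x512x3 uint8, red, green, blue; 384x512 float32, m along the optical axis (not along the pixel's ray), 0 where there is no reading.
- get_calibration(name): a dict with "mtx" (3x3 intrinsics, pixels), "D" ([k1, k2, p1, p2, k3] as OpenCV has them; the pictures are not rectified), "extrinsics" (4x4, takes a point from camera to world coordinates). Camera axes: x right, y up, looking along -z (the intrinsics and any distortion apply to the point x, -y, -z); pixel columns grow to the right and rows downward; lengths in m; the calibration is good to about 2 mm. A picture is of the moment at which its call begins. get_calibration takes no time and is no camera call.
- close_job(): hands the job in; it is judged then, once.
The state is a dict: "time_s": time; "joints": joint angles; "joint_vel": joint speeds; "joint_efforts": joint torques, N m; "eef_pos": TCP position; "tcp_rot": TCP orientation; "ft_force": force on the tool from outside, world axes, zero at the start; "moment": the same for the moment, N m; "width": finger opening in m; "grasp_force": force on a finger pad.
Only numpy, scipy, OpenCV 4.12 (cv2) and the standard library are available. Lean on these libraries where they do the work, as an engineer would, in place of code of your own. Each camera call takes 0.05 s, during which the arm holds its last target. There are 200 camera calls.

## Working session

There is one attempt and no reset: what is moved stays moved. The work goes in short steps, Python scripts to look and compute and a tool call to move; the robot and the scene stay as the last step left them, time stands still between calls to the robot, and variables do not carry over. Pictures are saved under pics/ and viewed, at most 14 in all, crops included, and the job is handed in when it is done.

Besides the shell and the picture viewer there is one more tool, called after ">>>" as name(argument=value, ...) on one line, values as JSON. play_rows: Moves the arm, as the interface text tells. Its arguments: {"type":"object","properties":{"targets":{"type":"array","items":{"type":"number"}},"grip_force":{"type":"number"}},"required":["targets"]}

```bash
ls; mkdir -p pics
python3 - <<'E'
from rig import *
import cv2,numpy as np
s=read_state();print({k:np.round(v,3).tolist() for k,v in s.items()})
for n in("side","top"):
    p,d=capture(n);c=get_calibration(n);np.savez(f"pics/{n}0.npz",p=p,d=d)
    print(n,np.round(c["mtx"],1).tolist(),c["D"],np.round(c["extrinsics"],3).tolist(),(d>0).mean())
    cv2.imwrite(f"pics/{n}0.png",cv2.resize(p[:,:,::-1],(800,600)))
E
```

```text
pics
{'time_s': 0.0, 'joints': [-1.382, 0.221, 1.528, -0.0, 1.395, -0.126], 'joint_vel': [-0.0, 0.001, 0.0, 0.0, 0.0, -0.001], 'joint_efforts': [0.001, -49.462, -38.738, 0.07, 0.057, -0.0], 'eef_pos': [0.193, -0.594, 0.221], 'tcp_rot': [-3.101, -0.492, 0.0], 'ft_force': [-1.12, -0.315, -0.063], 'moment': [-0.014, 0.04, -0.007], 'grasp_force': 0.0, 'width': 0.087}
side [[436.5, 0.0, 251.5], [0.0, 436.5, 198.7], [0.0, 0.0, 1.0]] [-0.09651829  0.          0.          0.          0.        ] [[1.0, -0.016, 0.011, 0.59], [0.017, 0.396, -0.918, -1.334], [0.01, 0.918, 0.396, 0.603], [0.0, 0.0, 0.0, 1.0]] 0.8611857096354166
top [[354.5, 0.0, 266.3], [0.0, 354.5, 197.5], [0.0, 0.0, 1.0]] [-0.03264522  0.          0.          0.          0.        ] [[-0.013, 0.995, -0.096, 0.477], [-1.0, -0.011, 0.024, -0.097], [0.023, 0.096, 0.995, 1.145], [0.0, 0.0, 0.0, 1.0]] 0.9958648681640625
```

View pics/top0.png

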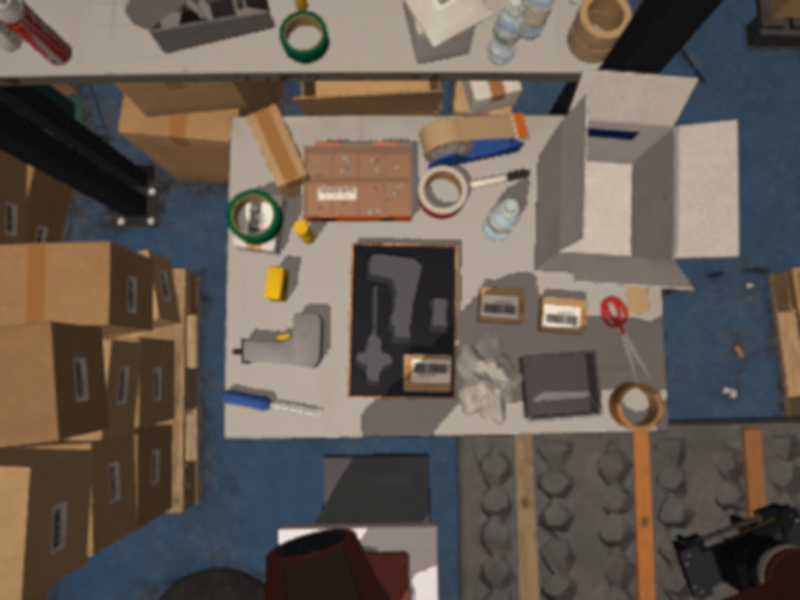

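View pics/side0.png

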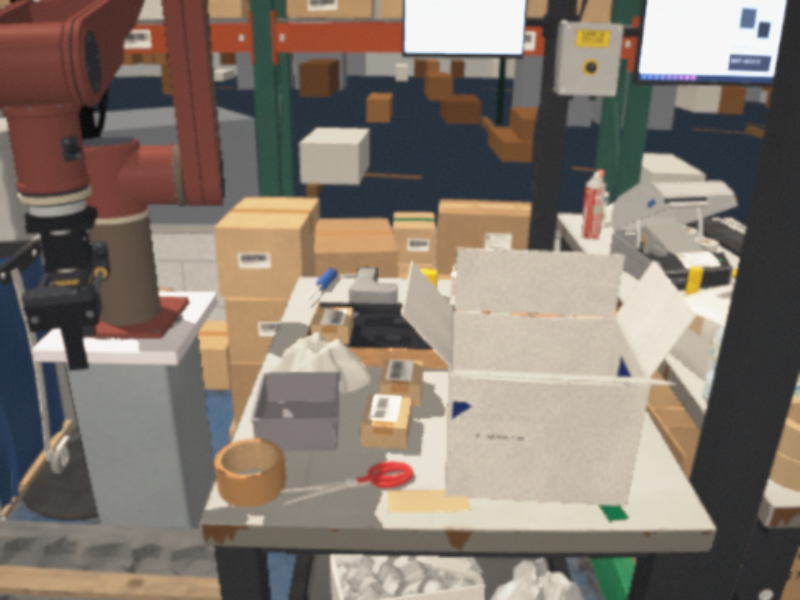

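The top view shows the kit at about (405,320), with carton R in its lower-right cut-out. On the bench are the tape (276,283), scanner (285,340) and screwdriver (265,402). Cartons sit at (500,305) and (562,313), the bin at (560,383) and the bottle at (503,215). All six items are present, and the side view agrees.

```bash
cat > h.py <<'E'
from rig import *
import cv2,numpy as np
class V:
    def __init__(s,n):
        s.n=n;s.p,s.d=capture(n);c=get_calibration(n);s.K,s.D,s.E=np.array(c["mtx"]),np.array(c["D"]),np.array(c["extrinsics"])
        s.R=s.E[:3,:3]@np.diag([1,-1,-1.]);s.t=s.E[:3,3]
        s.hsv=cv2.cvtColor(s.p,cv2.COLOR_RGB2HSV)
        # full cloud
        v,u=np.mgrid[:384,:512];s.W=s.deproj(np.c_[u.ravel(),v.ravel()],s.d.ravel()).reshape(384,512,3)
        s.W[s.d==0]=np.nan
    def rays(s,uv):
        q=cv2.undistortPoints(np.float64(uv).reshape(-1,1,2),s.K,s.D).reshape(-1,2)
        return np.c_[q,np.ones(len(q))]
    def deproj(s,uv,d): return (s.rays(uv)*np.asarray(d)[:,None])@s.R.T+s.t
    def plane(s,uv,z):
        r=s.rays(uv)@s.R.T
        return s.t+r*((z-s.t[2])/r[:,2])[:,None]
    def pix(s,P):
        return cv2.projectPoints((np.float64(P).reshape(-1,3)-s.t)@s.R,np.zeros(3),np.zeros(3),s.K,s.D)[0].reshape(-1,2)
    def ortho(s,z,x0,x1,y0,y1,res=.001,img=None):
        # rows: x decreasing, cols: y decreasing (as the top view)
        X,Y=np.meshgrid(np.arange(x1,x0,-res),np.arange(y1,y0,-res),indexing="ij")
        m=s.pix(np.c_[X.ravel(),Y.ravel(),np.full(X.size,z)]).astype(np.float32).reshape(X.shape+(2,))
        return cv2.remap(s.p if img is None else img,m[...,0],m[...,1],cv2.INTER_CUBIC)
E
python3 - <<'E'
from h import *
t=V("top");x=t.W[...,2]
def at(u,v,r=2):
    u,v=int(u*.64),int(v*.64);a=t.W[v-r:v+r+1,u-r:u+r+1].reshape(-1,3);return np.round(np.nanmedian(a,0),4),np.round(np.nanstd(a[:,2]),4)
for n,u,v in[("tape",276,280),("scan",270,347),("scanhead",310,340),("sdr",250,401),("cP",500,305),("cQ",562,313),("cR",428,372),("bin",555,375),("foam",365,300),("foam2",440,275),("bench",340,400),("bench2",520,270),("bench3",250,320),("cutS",400,300),("cutT",438,312),("cutC",375,365),("bottle",505,205)]:print(n,*at(u,v))
cx=at(405,320)[0];print(cx)
o=t.ortho(.04,.25,.61,-.35,.25);print(o.shape)
cv2.imwrite("pics/o.png",cv2.resize(o[:,:,::-1],None,fx=1.33,fy=1.33))
E
```

```text
tape [0.6419 0.1541 0.0617] 0.0011
scan [0.5105 0.1689 0.0439] 0.0023
scanhead [0.525  0.089  0.0438] 0.0016
sdr [0.4057 0.209  0.0267] 0.0024
cP [ 0.5898 -0.2929  0.0407] 0.0025
cQ [ 0.5725 -0.4165  0.0419] 0.0026
cR [ 0.4579 -0.1414  0.0759] 0.002
bin [ 0.4463 -0.4096  0.0019] 0.0021
foam [ 0.602  -0.0197  0.0402] 0.0021
foam2 [ 0.6512 -0.1709  0.0398] 0.0028
bench [ 0.4018  0.0353 -0.0005] 0.0027
bench2 [ 0.6698 -0.3424 -0.0019] 0.0024
bench3 [ 0.5701  0.2192 -0.0008] 0.0018
cutS [ 0.604  -0.0915  0.014 ] 0.0024
cutT [ 0.5811 -0.1682  0.0143] 0.002
cutC [ 0.474  -0.0397  0.0212] 0.0024
bottle [ 0.7562 -0.2825  0.1773] 0.0103
[ 0.5655 -0.1007  0.0142]
(360, 600, 3)
```

View pics/o.png

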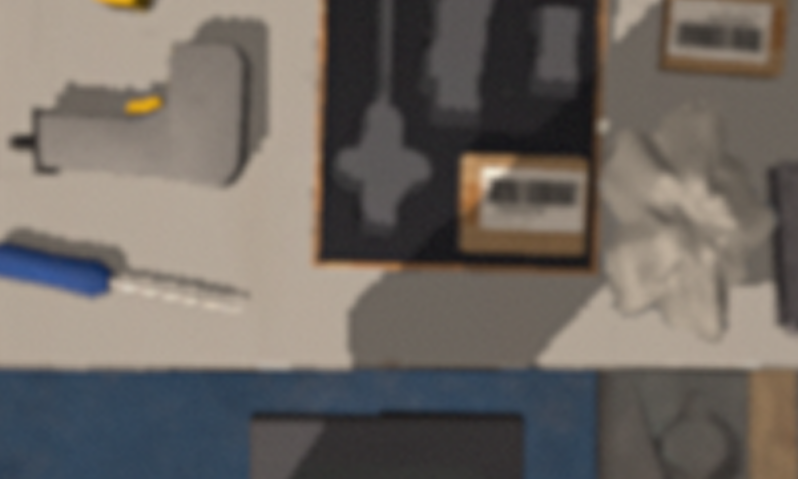

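The ortho view shows the foam and its cut-outs clearly. Scanner and screwdriver are at left, and carton R sits at the lower right of the foam.

```bash
cat > m1.py <<'E'
from h import *
t=V("top")
X1,Y1=.75,.30;r=.0005
def rect(c):
    (a,b),(w,h),an=cv2.minAreaRect(c);q=cv2.boxPoints(((a,b),(w,h),an))*r
    P=np.c_[X1-q[:,1],Y1-q[:,0]];e=[P[1]-P[0],P[2]-P[1]];L=max(e,key=np.linalg.norm)
    return np.round(P.mean(0),4),np.round(sorted([w*r,h*r]),4),np.round(np.degrees(np.arctan2(L[1],L[0]))%180,2)
def comps(m,amin,nm):
    m=cv2.morphologyEx(m.astype(np.uint8)*255,cv2.MORPH_OPEN,np.ones((5,5)))
    for c in cv2.findContours(m,cv2.RETR_EXTERNAL,cv2.CHAIN_APPROX_NONE)[0]:
        if cv2.contourArea(c)*r*r>amin:print(nm,*rect(c),round(cv2.contourArea(c)*r*r*1e4,1))
def img(z):
    o=t.ortho(z,.3,X1,-.60,Y1,r);return o,cv2.cvtColor(o,cv2.COLOR_RGB2HSV).astype(int)
o,h=img(.04);g=o.max(2).astype(int)
cv2.imwrite("pics/g40.png",o)
kit=g<95
k=cv2.morphologyEx((kit).astype(np.uint8),cv2.MORPH_CLOSE,np.ones((41,41)))
comps(k>0,.02,"foam")
for z in(.04,.015,.022):
    o,h=img(z);g=o.max(2).astype(int)
    sub=np.zeros_like(g,bool);sub[int((X1-.69)/r):int((X1-.42)/r),int((Y1-.01)/r):int((Y1+.20)/r)]=1
    if z==.04:
        f=g[sub];print("hist",np.histogram(f,bins=range(0,140,10))[0])
    comps((g>62)&(g<130)&sub,.0012,f"cut{z}")
E
python3 m1.py
python3 - <<'E'
from h import *
t=V("top")
o=t.ortho(.04,.40,.70,-.22,.02,.0005)
cv2.imwrite("pics/kit.png",np.clip(cv2.resize(o[:,:,::-1],None,fx=1,fy=1)*1.8,0,255))
E
```

```text
foam [ 0.4313 -0.4246] [0.132  0.2735] 91.88 222.2
foam [ 0.5609 -0.099 ] [0.2109 0.3083] 178.42 625.1
foam [ 0.5252 -0.0055] [0.4495 0.611 ] 90.0 406.3
hist [    0     0  8744 68565 34046 14838 11794 10195 37784 14945  3363  6251
  3147]
cut0.04 [ 0.4571 -0.1426] [0.0761 0.1006] 87.95 72.0
cut0.04 [ 0.5766 -0.169 ] [0.0308 0.0578] 177.83 15.7
cut0.04 [ 0.5316 -0.0282] [0.0697 0.1861] 11.66 40.9
cut0.04 [ 0.6116 -0.0707] [0.1051 0.1636] 170.13 88.8
cut0.015 [ 0.4588 -0.144 ] [0.0765 0.103 ] 90.0 74.1
cut0.015 [ 0.5788 -0.1706] [0.0317 0.0593] 177.83 16.4
cut0.015 [ 0.5329 -0.0267] [0.0714 0.1904] 11.65 42.8
cut0.015 [ 0.6085 -0.0808] [0.1075 0.163 ] 0.0 89.2
cut0.022 [ 0.4573 -0.1433] [0.0767 0.1021] 87.95 73.5
cut0.022 [ 0.5782 -0.17  ] [0.0317 0.0589] 177.88 16.2
cut0.022 [ 0.5325 -0.027 ] [0.071 0.189] 11.73 42.3
cut0.022 [ 0.6082 -0.0808] [0.1065 0.1635] 0.0 89.2[ WARN:0@0.515] global loadsave.cpp:1063 imwrite_ Unsupported depth image for selected encoder is fallbacked to CV_8U.
```

View pics/kit.png

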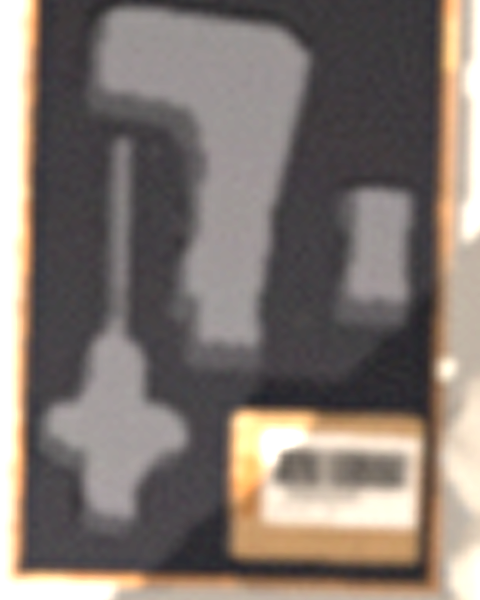

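The crop shows the lit and shadowed cut-out floors, so plain thresholding is biased by the shadow. I'll take edge profiles in the kit frame instead.

```bash
cat >> h.py <<'E'
def frame(t,o,yaw,us,vs,z,ch=None):
    """sample image on grid of frame coords (us x vs) at height z; returns [len(vs),len(us),3]"""
    U,Vv=np.meshgrid(us,vs);c,s=np.cos(yaw),np.sin(yaw)
    P=np.c_[(o[0]+c*U-s*Vv).ravel(),(o[1]+s*U+c*Vv).ravel(),np.full(U.size,z)]
    m=t.pix(P).astype(np.float32).reshape(U.shape+(2,))
    return cv2.remap(t.p,m[...,0],m[...,1],cv2.INTER_LINEAR).astype(float)
E
python3 - <<'E'
from h import *
from scipy.ndimage import gaussian_filter1d as gf
t=V("top");o=np.array([.5609,-.0990]);a=np.arange(-.17,.1701,.0005)
# outer edges: orange-ness R-B line fit of foam/cardboard transition in kit frame
yaw=np.radians(88.3)
I=frame(t,o,yaw,a,a,.04);ob=I[...,0]-I[...,2]
def edge(prof,pos,lo,hi):
    m=(pos>=lo)&(pos<=hi);d=np.abs(np.gradient(prof[m]));d=np.where(d>.5*d.max(),d,0);k=d.argmax();w=np.zeros_like(d);w[max(0,k-8):k+9]=1
    return (d*w*pos[m]).sum()/(d*w).sum()
g=I.max(2)
for nm,lo,hi,ax in[("x-",-.118,-.098,0),("x+",.098,.115,0),("y-",-.162,-.145,1),("y+",.145,.162,1)]:
    s=[];q=np.arange(-.13,.131,.01) if ax==0 else np.arange(-.09,.091,.01)
    for c in q:
        k=np.abs((a-c))<.004;p=(ob[k].mean(0) if ax==0 else ob[:,k].mean(1));s.append(edge(gf(p,2),a,lo,hi))
    s=np.array(s);b=np.polyfit(q,s,1);r=s-np.polyval(b,q);ok=np.abs(r)<2*np.median(np.abs(r))+.0005;b=np.polyfit(q[ok],s[ok],1)
    print(nm,"offset",round(b[1],4),"slopedeg",round(np.degrees(np.arctan(b[0])),2),ok.sum(),round(r[ok].std()*1e3,2))
def prof(nm,u0,u1,v0,v1,ax):
    ku=(a>=u0)&(a<=u1);kv=(a>=v0)&(a<=v1);p=g[np.ix_(kv,ku)].mean(1-ax if False else (0 if ax==0 else 1));pos=(a[ku] if ax==0 else a[kv])
    print(nm,round(pos[0]*1e3,1),(p[::4]).astype(int).tolist())
print("2mm steps")
# tape centre approx in kit coords
w=lambda x,y:(np.cos(yaw)*(x-o[0])+np.sin(yaw)*(y-o[1]),-np.sin(yaw)*(x-o[0])+np.cos(yaw)*(y-o[1]))
tc=w(.575,-.168);sc=w(.60,-.095);dc=w(.49,-.04);print(np.round([tc,sc,dc],4))
prof("tape x",tc[0]-.035,tc[0]+.035,tc[1]-.01,tc[1]+.01,0);prof("tape y",tc[0]-.006,tc[0]+.006,tc[1]-.055,tc[1]+.055,1)
prof("scan handle x",sc[0]-.045,sc[0]+.05,sc[1]+.01,sc[1]+.03,0);prof("scan y",sc[0]-.015,sc[0]-.0,-.16,sc[1]+.10,1)
prof("head x",-.05,.10,-.135,-.12,0);prof("head y",.045,.06,-.16,-.06,1)
prof("shaft x",.04,.10,-.04,.0,0);prof("sd y",dc[0]-.001,dc[0]+.006,-.11,.15,1);prof("handle x",dc[0]-.05,dc[0]+.05,.045,.05,0);prof("cut x",dc[0]-.05,dc[0]+.05,.065,.075,0);prof("lowhandle x",dc[0]-.05,dc[0]+.05,.103,.112,0)
E
```

```text
x- offset -0.1 slopedeg -0.35 22 1.15
x+ offset 0.1038 slopedeg 0.04 27 0.29
y- offset -0.15 slopedeg 0.13 19 0.42
y+ offset 0.1483 slopedeg -0.07 19 0.23
2mm steps
[[-0.0686 -0.0161]
 [ 0.0052 -0.039 ]
 [ 0.0569  0.0726]]
tape x -103.5 [115, 101, 77, 56, 40, 36, 35, 35, 40, 47, 61, 73, 83, 86, 87, 87, 87, 87, 88, 88, 87, 84, 78, 70, 59, 49, 39, 36, 35, 36, 37, 37, 37, 37, 37]
tape y -71.0 [35, 35, 36, 36, 36, 36, 36, 36, 35, 34, 35, 44, 58, 76, 83, 87, 88, 87, 87, 87, 87, 86, 87, 87, 87, 87, 88, 88, 87, 87, 87, 87, 88, 88, 89, 89, 89, 88, 85, 77, 68, 61, 57, 55, 54, 52, 46, 42, 38, 35, 34, 33, 32, 30, 29]
scan handle x -39.5 [37, 37, 37, 37, 37, 37, 37, 37, 36, 37, 39, 46, 59, 73, 81, 86, 89, 88, 88, 89, 88, 88, 88, 88, 88, 88, 89, 88, 87, 84, 79, 71, 62, 51, 43, 38, 37, 37, 37, 37, 37, 38, 38, 37, 36, 37, 41, 50]
scan y -160.0 [116, 127, 135, 124, 99, 66, 42, 32, 32, 32, 33, 32, 31, 29, 32, 42, 57, 73, 80, 84, 85, 85, 85, 85, 85, 86, 86, 86, 86, 86, 85, 85, 85, 85, 85, 85, 86, 86, 86, 85, 86, 86, 85, 85, 85, 86, 86, 86, 87, 87, 88, 88, 87, 88, 88, 88, 88, 88, 88, 88, 88, 87, 87, 88
[... 1332 characters left out ...]
, 65, 60, 56, 53, 48, 44, 41, 41, 43, 42, 42, 42, 52, 78]
handle x 7.0 [44, 44, 44, 44, 44, 44, 44, 43, 42, 40, 39, 40, 40, 40, 39, 39, 39, 40, 49, 61, 75, 84, 90, 90, 91, 91, 91, 91, 91, 91, 89, 86, 77, 68, 57, 47, 40, 38, 38, 39, 39, 39, 41, 40, 40, 39, 38, 45, 60, 94]
cut x 7.0 [40, 39, 40, 40, 40, 40, 40, 42, 46, 52, 61, 68, 75, 80, 84, 86, 87, 88, 89, 90, 91, 91, 91, 92, 92, 92, 91, 92, 92, 92, 92, 92, 92, 92, 92, 91, 90, 89, 88, 87, 85, 80, 73, 62, 52, 43, 38, 43, 57, 95]
lowhandle x 7.0 [41, 41, 41, 41, 41, 42, 42, 42, 41, 41, 42, 42, 42, 42, 41, 41, 41, 41, 42, 50, 61, 74, 84, 90, 93, 93, 93, 93, 93, 93, 93, 90, 84, 71, 57, 42, 39, 38, 42, 42, 43, 42, 42, 42, 42, 41, 41, 46, 73, 109]
```

```bash
cat > m2.py <<'E'
from h import *
import sys
def rows(o,yaw,zf,jobs):
    t=V("top");a=np.arange(-.17,.1701,.0005);I=np.mean([frame(V("top"),o,yaw,a,a,.04) for _ in range(4)],0);g=I.max(2)
    c,s=np.cos(yaw),np.sin(yaw);n=t.t[:2]-o;nad=np.array([c*n[0]+s*n[1],-s*n[0]+c*n[1]]);print("nadir",nad.round(3))
    for nm,ax,cs,mid,zfl in jobs:
        k=(t.t[2]-zfl)/(t.t[2]-.04);out=[]
        for q in cs:
            sel=np.abs(a-q)<.002;p=(g[sel].mean(0) if ax==0 else g[:,sel].mean(1));i=np.abs(a-mid).argmin();e=[]
            for d in(-1,1):
                j=i
                while p[j]>46:j+=d
                f=(46-p[j])/(p[j-d]-p[j]);x=a[j]-d*f*.0005
                # far edge from nadir -> floor
                if (x-nad[ax])*d>0:x=nad[ax]+(x-nad[ax])*k
                e.append(x*1e3)
            out.append((round(q*1e3),round(e[0],1),round(e[1],1),"w",round(e[1]-e[0],1),"c",round(sum(e)/2,1)))
        print(nm);[print("  ",*x) for x in out]
if __name__=="__main__":
    r=lambda a,b,s:np.arange(a,b,s)/1e3
    rows(np.array([.5609,-.0990]),np.radians(88.3),0,[("tape u",0,r(-44,20,6),-.068,.015),("tape v",1,r(-80,-55,4),-.02,.015),
    ("scan u",0,r(-134,44,8),.005,.015),("scan v",1,r(-10,30,4),-.05,.015),("head v",1,r(30,74,6),-.11,.015),
    ("sd u",0,r(40,124,6),.058,.022),("shaft u",0,r(-70,30,10),.058,.022),("sd v",1,r(52,66,2),.07,.022)])
E
python3 m2.py
```

```text
nadir [-0.     0.084]
tape u
   -44 -88.0 -52.5 w 35.6 c -70.2
   -38 -89.5 -49.7 w 39.8 c -69.6
   -32 -89.7 -49.8 w 39.9 c -69.8
   -26 -88.4 -51.9 w 36.5 c -70.2
   -20 -87.6 -53.5 w 34.1 c -70.5
   -14 -87.6 -52.9 w 34.8 c -70.3
   -8 -87.7 -52.2 w 35.5 c -69.9
   -2 -88.3 -51.2 w 37.1 c -69.8
   4 -89.1 -49.7 w 39.4 c -69.4
   10 -87.7 -49.6 w 38.1 c -68.6
   16 -85.1 -49.8 w 35.3 c -67.4
tape v
   -80 -50.5 19.8 w 70.3 c -15.4
   -76 -51.0 21.2 w 72.3 c -14.9
   -72 -51.7 21.6 w 73.3 c -15.1
   -68 -51.9 21.5 w 73.4 c -15.2
   -64 -51.9 21.2 w 73.1 c -15.3
   -60 -51.2 21.1 w 72.3 c -15.0
   -56 -49.6 21.0 w 70.6 c -14.3
scan u
   -134 131.8 57.0 w -74.8 c 94.4
   -126 -20.3 75.2 w 95.5 c 27.4
   -118 -29.6 77.5 w 107.1 c 24.0
   -110 -34.9 79.1 w 114.0 c 22.1
   -102 -34.1 79.2 w 113.2 c 22.6
   -94 -32.6 79.7 w 112.3 c 23.5
   -86 -31.0 79.2 w 110.1 c 24.1
   -78 -28.9 56.1 w 85.0 c 13.6
   -70 -27.4 34.3 w 61.7 c 3.5
   -62 -25.7 29.7 w 55.4 c 2.0
   -54 -23.8 28.4 w 52.2 c 2.3
   -46 -22.2 27.4 w 49.6 c 2.6
   -38 -19.9 26.6 w 46.5 c 3.3
   -30 -18.2 26.5 w 44.7 c 4.2
   -2
[... 1178 characters left out ...]
  94 28.8 92.6 w 63.8 c 60.7
   100 38.8 80.4 w 41.6 c 59.6
   106 43.5 78.0 w 34.5 c 60.8
   112 45.3 76.9 w 31.7 c 61.1
   118 44.9 76.2 w 31.2 c 60.5
shaft u
   -70 59.6 60.8 w 1.2 c 60.2
   -60 53.9 67.6 w 13.7 c 60.7
   -50 53.8 67.4 w 13.5 c 60.6
   -40 53.5 68.0 w 14.4 c 60.8
   -30 53.2 67.8 w 14.6 c 60.5
   -20 53.7 67.5 w 13.8 c 60.6
   -10 53.4 67.9 w 14.6 c 60.7
   0 53.0 67.6 w 14.6 c 60.3
   10 53.4 66.9 w 13.5 c 60.2
   20 53.2 67.4 w 14.3 c 60.3
sd v
   52 27.9 131.2 w 103.3 c 79.5
   54 -52.2 131.8 w 184.0 c 39.8
   56 -70.8 132.0 w 202.8 c 30.6
   58 -72.0 131.9 w 203.9 c 29.9
   60 -72.2 131.7 w 203.9 c 29.7
   62 -71.6 131.5 w 203.1 c 29.9
   64 -70.4 131.3 w 201.7 c 30.5
```

```bash
cat > m3.py <<'E'
from h import *
def mom(c):
    m=cv2.moments(np.float32(c).reshape(-1,1,2)*1000);c0=np.array([m["m10"],m["m01"]])/m["m00"]/1000
    return c0,np.degrees(.5*np.arctan2(2*m["mu11"],m["mu20"]-m["mu02"])),m["m00"]
def scanner(n=6):
    """contour of the loose scanner from depth; returns centroid, long axis deg, area"""
    vs=[V("top") for _ in range(n)];d=np.median([v.d for v in vs],0);t=vs[0];v,u=np.mgrid[:384,:512]
    W=t.deproj(np.c_[u.ravel(),v.ravel()],d.ravel()).reshape(384,512,3)
    z=W[...,2].copy();ok=(W[...,0]>.42)&(W[...,0]<.62)&(W[...,1]>.02)&(W[...,1]<.3);z[~ok]=0
    up=cv2.resize(z.astype(np.float32),None,fx=4,fy=4,interpolation=cv2.INTER_CUBIC)
    m=cv2.morphologyEx((up>.024).astype(np.uint8),cv2.MORPH_OPEN,np.ones((31,31)))
    c=max(cv2.findContours(m,0,cv2.CHAIN_APPROX_NONE)[0],key=cv2.contourArea).reshape(-1,2).astype(float)
    P=t.plane((c+.5)/4-.5,.044)[:,:2]
    zz=z[(z>.036)];return P,mom(P),np.median(zz),t
if __name__=="__main__":
    P,(c,a,A),zt,t=scanner();print("scanner",c.round(4),round(a,2),round(A),"top",round(zt,4))
    np.save("scan.npy",P)
    o=np.array([.5609,-.0990]);yaw=np.radians(88.3);g=np.arange(-.17,.1701,.0005)
    I=np.mean([frame(V("top"),o,yaw,g,g,.04) for _ in range(4)],0).max(2)
    m=(I>46).astype(np.uint8);C=[k for k in cv2.findContours(m,cv2.RETR_CCOMP,cv2.CHAIN_APPROX_NONE)[0]]
    for k in C:
        q=k.reshape(-1,2)*.0005-.17;cc,_,A=mom(q)
        if 8000<A<25000 and abs(cc[0])<.06:
            nad=np.array([0,.084]);s=10;T=np.roll(q,-s,0)-np.roll(q,s,0);N=np.c_[T[:,1],-T[:,0]]
            if ((q-cc)*N).sum()<0:N=-N
            far=np.sign(N*(q-nad))>0;kk=(t.t[2]-.015)/(t.t[2]-.04)
            Q=np.where(far&(np.abs(N)>.002),nad+(q-nad)*kk,q);cc,a,A=mom(Q);print("cut kit frame",cc.round(4),round(a,2),round(A),Q.min(0).round(4),Q.max(0).round(4));np.save("cut.npy",Q)
    # tape
    t=V("top");H=t.hsv
    ye=((H[...,0]>20)&(H[...,0]<34)&(H[...,1]>150)&(H[...,2]>110)).astype(np.uint8)
    bl=((H[...,0]>100)&(H[...,0]<125)&(H[...,1]>120)&(H[...,2]>70)).astype(np.uint8)
    for nm,mk,box in(("yel",ye,(.58,.72,.08,.25)),("blue",bl,(.35,.47,.1,.32))):
        W=t.W;ok=(W[...,0]>box[0])&(W[...,0]<box[1])&(W[...,1]>box[2])&(W[...,1]<box[3])
        for k in cv2.findContours(cv2.resize((mk&ok).astype(np.uint8)*255,None,fx=4,fy=4,interpolation=cv2.INTER_CUBIC)//128,0,cv2.CHAIN_APPROX_NONE)[0]:
            if cv2.contourArea(k)<600:continue
            mm=np.zeros((384*4,512*4),np.uint8);cv2.drawContours(mm,[k],-1,1,-1);zz=W[...,2][cv2.resize(mm,(512,384),interpolation=0)>0]
            z=np.nanpercentile(zz,80);P=t.plane((k.reshape(-1,2)+.5)/4-.5,.062 if nm=="yel" else .015)[:,:2]
            r=cv2.minAreaRect(np.float32(P*1000));B=cv2.boxPoints(r);print(nm,"z80",round(z,4),"rect",np.round(r,1) if 0 else [np.round(x,1) for x in r],"corners",B.round(0).tolist(),"mom",mom(P)[0].round(4),round(mom(P)[1],1))
E
python3 m3.py
```

```text
scanner [0.5162 0.1277] -73.18 10203 top 0.0435
cut kit frame [ 0.0152 -0.0648] -79.08 12273 [-0.0348 -0.1405] [0.0798 0.046 ]
yel z80 0.0629 rect [array([636.2, 154.8]), array([32.9, 64.9]), np.float64(83.5)] corners [[602.0, 142.0], [667.0, 135.0], [670.0, 168.0], [606.0, 175.0]] mom [0.6363 0.1546] -5.2
blue z80 0.0283 rect [array([406.8, 223.4]), array([96.5, 24.9]), np.float64(79.5)] corners [[386.0, 178.0], [410.0, 174.0], [428.0, 269.0], [403.0, 273.0]] mom [0.4069 0.2225] 79.5
```

```bash
cat >> h.py <<'E'
from scipy.spatial.transform import Rotation as Ro
def go(x,y,z,psi,prt=True):
    """turn (rad about tool z) then shift (mm, tool axes after the turn) to reach TCP x,y,z with tool y at psi deg"""
    s=read_state();R=Ro.from_rotvec(s["tcp_rot"]).as_matrix();p=np.array(s["eef_pos"])
    cur=np.degrees(np.arctan2(R[1,1],R[0,1]));d=(psi-cur+180)%360-180
    a=np.radians(psi);T=np.array([[-np.sin(a),np.cos(a),0],[np.cos(a),np.sin(a),0],[0,0,-1]]).T
    T=np.c_[[-np.sin(a),np.cos(a),0],[np.cos(a),np.sin(a),0],[0,0,-1.]]
    sh=T.T@(np.array([x,y,z])-p)*1000
    rv=Ro.from_matrix(R.T@T).as_rotvec()
    print("pos",np.round(p*1e3,1),"psi_y",round(cur,1),"tilt",np.round(R[:2,2],4),"TURN rz",round(-np.radians(d),3),"full",rv.round(3),"SHIFT",sh.round(1),"F",np.round(s["ft_force"],2),"w",round(s["width"]*1e3,1),"g",round(s["grasp_force"],1),"t",round(s["time_s"],2))
def kit(u,v,o=(.5609,-.0990),yaw=88.3):
    c,s=np.cos(np.radians(yaw)),np.sin(np.radians(yaw));u,v=u/1e3,v/1e3
    return o[0]+c*u-s*v,o[1]+s*u+c*v
E
python3 - <<'E'
from h import *
go(.501,.1525,.20,5.9)
E
```

```text
pos [ 193.5 -594.3  222.5] psi_y -72.0 tilt [ 0. -0.] TURN rz -1.359 full [ 0.     0.    -1.359] SHIFT [711.2 382.6  22.5] F [ 0.43 -0.41  0.49] w 86.9 g 0.0 t 1.1
```

>>> play_rows(targets=[0,0,-0.17,0,0,0,0,0,0,-0.17,0,0,0,0,0,0,-0.17,0,0,0,0,0,0,-0.17,0,0,0,0,0,0,-0.17,0,0,0,0,0,0,-0.17,0,0,0,0,0,0,-0.17,0,0,0,0,0,0,-0.17,0,0,0,0,0,0,0,0,0,0,0], grip_force=30)

```text
time_s: 2.22
eef_pos: [0.1935, -0.5943, 0.2225]
tcp_rot: [-2.105, -2.332, -0.0]
ft_force: [0.4, 0.0, -0.2]
width: 0.0868
grasp_force: 0.0
```

>>> play_rows(targets=[0,0,0,45,24,2,0,0,0,0,45,24,2,0,0,0,0,45,24,2,0,0,0,0,45,24,2,0,0,0,0,45,24,2,0,0,0,0,45,24,2,0,0,0,0,45,24,2,0,0,0,0,45,24,2,0,0,0,0,45,24,2,0,0,0,0,45,24,2,0,0,0,0,45,24,1,0,0,0,0,0,0,0,0])

```text
time_s: 3.72
eef_pos: [0.4053, -0.0717, 0.2016]
tcp_rot: [-2.1, -2.336, -0.001]
ft_force: [-0.7, 0.0, -0.1]
width: 0.087
grasp_force: 0.0
```

Run:
```python
from h import *
go(.501,.1525,.20,5.9)
```

```text
pos [405.3 -71.7 201.6] psi_y 6.1 tilt [0.0004 0.0006] TURN rz 0.003 full [ 0.001 -0.001  0.003] SHIFT [213.1 118.2   1.6] F [-0.68  0.   -0.1 ] w 87.0 g 0.0 t 3.73
```

>>> play_rows(targets=[0,0,0,53,29,0,0,0,0,0,53,29,0,0,0,0,0,53,30,0,0,0,0,0,54,30,0,0,0,0,0,0,0,0,0,0,0,0,0,0,0,0])

```text
time_s: 4.47
eef_pos: [0.4998, 0.1484, 0.2012]
tcp_rot: [-2.105, -2.332, 0.002]
ft_force: [-0.8, -1.0, -0.5]
width: 0.0868
grasp_force: 0.0
```

Run:
```python
from h import *
go(.501,.1525,.028,5.9)
t=V("top");cv2.imwrite("pics/a.png",cv2.resize(t.p[140:300,100:300,::-1],None,fx=4,fy=3.75,interpolation=cv2.INTER_CUBIC)[:600,:800])
```

```text
pos [499.8 148.4 201.2] psi_y 5.9 tilt [-0.0009 -0.001 ] TURN rz -0.001 full [-0.001  0.001 -0.001] SHIFT [  3.9   1.6 173.2] F [-0.75 -0.96 -0.47] w 86.8 g 0.0 t 4.47
```

View pics/a.png

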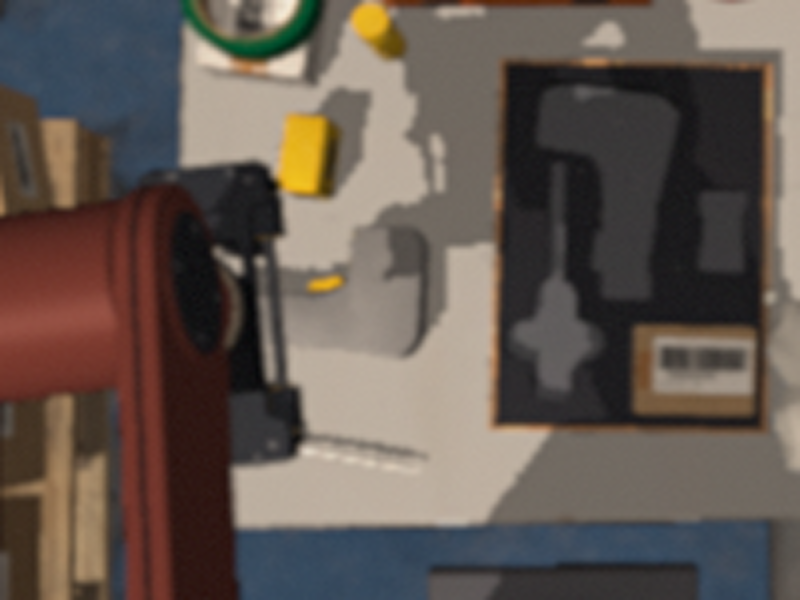

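The gripper hangs over the handle at (240,320), the scanner hasn't moved, and nothing stands in the way. Descending.

>>> play_rows(targets=[0,0,0,4,2,40,0,0,0,0,0,0,45,0,0,0,0,0,0,45,0,0,0,0,0,0,30,0,0,0,0,0,0,13,0,0,0,0,0,0,0,0,0,0,0,0,0,0,0.6,0,0,0,0,0,0,1,0,0,0,0,0,0,1,0,0,0,0,0,0,1,0,0,0,0,0,0,1,0,0,0,0,0,0,1], grip_force=40)

```text
time_s: 6.02
eef_pos: [0.5016, 0.1538, 0.0286]
tcp_rot: [2.103, 2.334, 0.0]
ft_force: [-0.7, -0.6, 1.1]
width: 0.0443
grasp_force: 36.3
```

Run:
```python
from h import *
go(.501,.1525,.028,5.9)
```

```text
pos [501.6 153.8  28.6] psi_y 6.0 tilt [0.0002 0.    ] TURN rz 0.001 full [0.    0.    0.001] SHIFT [-1.2 -0.8  0.6] F [-0.71 -0.64  1.09] w 44.3 g 36.3 t 6.03
```

>>> play_rows(targets=[0,0,0,0,0,-40,1,0,0,0,0,0,-50,1,0,0,-0.1,0,0,-20,1,0,0,-0.17,0,0,0,1,0,0,-0.17,0,0,0,1,0,0,-0.17,0,0,0,1,0,0,-0.17,0,0,0,1,0,0,-0.17,0,0,0,1,0,0,-0.17,0,0,0,1,0,0,-0.17,0,0,0,1,0,0,-0.148,0,0,0,1,0,0,0,0,0,0,1])

```text
time_s: 7.52
eef_pos: [0.501, 0.1537, 0.138]
tcp_rot: [-0.047, -3.14, 0.0]
ft_force: [-0.1, -0.4, -1.3]
width: 0.0443
grasp_force: 36.4
```

>>> play_rows(targets=[0,0,0,-15,-35,0,1,0,0,0,-18,-43,0,1,0,0,0,-18,-43,0,1,0,0,0,-18,-43,0,1,0,0,0,-18,-43,0,1,0,0,0,-18,-41,0,1,0,0,0,0,0,0,1,0,0,0,0,0,0,1])

```text
time_s: 8.52
eef_pos: [0.5987, -0.0968, 0.1379]
tcp_rot: [-0.049, -3.14, -0.001]
ft_force: [-0.5, -0.4, -1.7]
width: 0.0443
grasp_force: 36.4
```

Run:
```python
from h import *
go(.5996,-.0977,.10,88.3)
t=V("top");cv2.imwrite("pics/b.png",cv2.resize(t.p[130:260,190:320,::-1],(600,600),interpolation=cv2.INTER_CUBIC))
```

```text
pos [598.7 -96.8 137.9] psi_y 88.2 tilt [-0.0014  0.0009] TURN rz -0.002 full [ 0.001 -0.001 -0.002] SHIFT [-0.9 -0.8 37.9] F [-0.5  -0.36 -1.65] w 44.3 g 36.4 t 8.53
```

View pics/b.png

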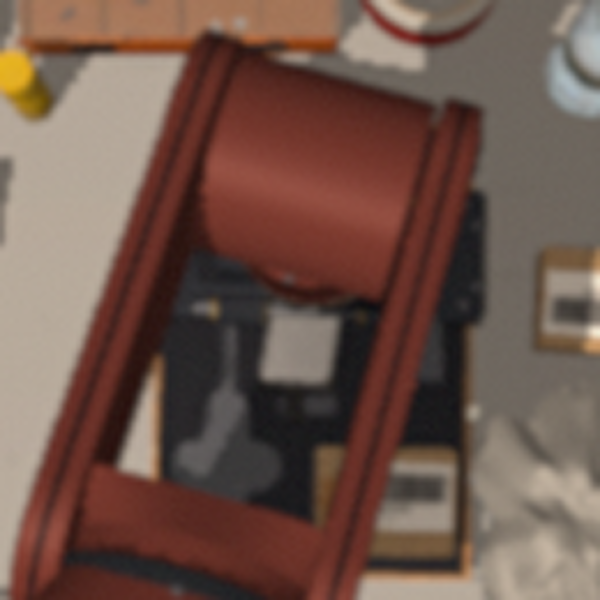

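The arm hides most of the scanner from above. The handle's free end is visible at (300,345), so I'll measure that.

Run:
```python
from h import *
o=np.array([.5609,-.0990]);yaw=np.radians(88.3);a=np.arange(-.10,.1001,.0005)
for z in(.153,):
    g=np.mean([frame(V("top"),o,yaw,a,a,z) for _ in range(4)],0).max(2)
    m=(g>110).astype(np.uint8)
    def ed(p,i):
        e=[]
        for d in(-1,1):
            j=i
            while 0<j<len(p)-1 and p[j]>100:j+=d
            f=(100-p[j])/(p[j-d]-p[j]+1e-9);e.append((a[j]-d*f*.0005)*1e3)
        return np.round(e,1)
    for v in range(4,48,4):
        i=np.abs(a-v/1e3).argmin();p=g[i-3:i+4].mean(0);print(v,ed(p,np.abs(a-.008).argmin()),int(p[np.abs(a-.008).argmin()]))
    for u in range(-8,30,4):
        i=np.abs(a-u/1e3).argmin();p=g[:,i-3:i+4].mean(1);print("u",u,ed(p,np.abs(a-.025).argmin()))
go(.5996,-.0977,.10,88.3)
C=np.load("scan.npy");c0=np.array([.501,.1525]);y=np.radians(95.9);D=C-c0;L=np.c_[D@[np.cos(y),np.sin(y)],D@[-np.sin(y),np.cos(y)]]*1e3
for x in range(-90,84,10):
    k=L[np.abs(L[:,0]-x)<1.5][:,1];print("scan x",x,k.min().round(1),k.max().round(1))
print("x range",L[:,0].min(),L[:,0].max())
```

```text
4 [-8.9 32. ] 142
8 [-8.5 32.6] 141
12 [-8.1 33.3] 141
16 [-7.4 34. ] 141
20 [-6.6 34.6] 142
24 [-6.  34.9] 141
28 [-4.  32.6] 119
32 [-44.4 -16.7] 70
36 [-30.9 -29.2] 38
40 [-8.4 -8.4] 42
44 [-5.4 -5.4] 47
u -8 [13.2 12.9]
u -4 [-10.1  28. ]
u 0 [-10.5  29.8]
u 4 [-11.7  29.9]
u 8 [-12.5  29.7]
u 12 [-12.3  29.4]
u 16 [-12.4  29.3]
u 20 [-13.3  29.2]
u 24 [-14.7  29.1]
u 28 [-15.1  29.1]
pos [599.1 -96.1 138.6] psi_y 88.4 tilt [-0.0001  0.0001] TURN rz 0.002 full [ 0.    -0.     0.002] SHIFT [-0.5 -1.6 38.6] F [-0.65 -0.18 -1.99] w 44.3 g 36.4 t 8.78
scan x -90 -65.1 -14.3
scan x -80 -69.4 30.3
scan x -70 -71.3 36.4
scan x -60 -72.5 35.3
scan x -50 -73.6 34.1
scan x -40 -71.5 30.6
scan x -30 -29.0 26.4
scan x -20 -30.1 25.2
scan x -10 -18.8 24.1
scan x 0 -19.9 19.8
scan x 10 -21.1 18.7
scan x 20 -25.4 17.5
scan x 30 -26.5 16.4
scan x 40 -27.7 15.2
scan x 50 -28.8 14.1
scan x 60 -29.9 9.9
scan x 70 -31.0 8.7Traceback (most recent call last):
  File "<stdin>", line 20, in <module>
    return umr_minimum(a, axis, None, out, keepdims, initial, where)
ValueError: zero-size array to reduction operation minimum which has no identity
```

Run:
```python
from h import *
t=V("top");t.p=np.load("pics/top0.npz")["p"]
a=np.arange(-.13,.1301,.0005)
g=frame(t,(.501,.1525),np.radians(95.9),a,a,.044).max(2)
def pr(y,lo,hi):
    i=np.abs(a-y/1e3).argmin();p=g[i-3:i+4].mean(0);k=(a>=lo/1e3)&(a<=hi/1e3);print("y",y,"x from",lo,p[k][::4].astype(int).tolist())
for y in(-18,-10,-2):pr(y,50,100)
for y in(-50,-20,0):pr(y,-120,-80)
```

```text
y -18 x from 50 [138, 139, 139, 139, 140, 138, 133, 125, 109, 101, 108, 127, 143, 149, 148, 146, 146, 149, 155, 163, 170, 176, 177, 173, 164]
y -10 x from 50 [141, 141, 141, 142, 142, 142, 141, 131, 113, 89, 66, 53, 50, 51, 53, 55, 62, 75, 94, 119, 144, 163, 172, 176, 167]
y -2 x from 50 [146, 145, 145, 146, 146, 146, 144, 135, 121, 102, 98, 105, 127, 142, 151, 155, 158, 163, 168, 172, 176, 178, 178, 177, 170]
y -50 x from -120 [179, 179, 179, 172, 160, 139, 122, 111, 108, 105, 101, 91, 81, 71, 82, 96, 114, 122, 126, 127]
y -20 x from -120 [179, 179, 178, 179, 175, 168, 151, 131, 114, 109, 106, 105, 98, 90, 75, 72, 77, 99, 116, 127]
y 0 x from -120 [179, 179, 180, 180, 180, 177, 169, 152, 134, 118, 110, 107, 107, 104, 98, 81, 72, 69, 89, 107]
```

Run:
```python
from h import *
t=V("top");t.p=np.load("pics/top0.npz")["p"]
a=np.arange(-.13,.1301,.0005)
g=frame(t,(.501,.1525),np.radians(95.9),a,a,.044).max(2)
for y in(-66,-60,-54,-48,-42,-36):
    i=np.abs(a-y/1e3).argmin();p=g[i-3:i+4].mean(0);k=(a>=-.060)&(a<=-.015);print("y",y,"x from -60",p[k][::4].astype(int).tolist())
for x in(-70,-60,-20,0,20,40,60):
    i=np.abs(a-x/1e3).argmin();p=g[:,i-3:i+4].mean(1);k=(a>=-.095);print("x",x,"y from -95",p[k][:280:6].astype(int).tolist())
```

```text
y -66 x from -60 [124, 124, 124, 125, 126, 126, 126, 126, 127, 132, 142, 156, 168, 174, 177, 179, 178, 178, 178, 178, 178, 178, 178]
y -60 x from -60 [129, 128, 128, 128, 129, 128, 128, 127, 127, 129, 134, 142, 153, 164, 173, 177, 178, 178, 178, 178, 177, 178, 178]
y -54 x from -60 [130, 129, 130, 130, 130, 130, 130, 130, 130, 130, 134, 141, 154, 165, 175, 178, 179, 178, 178, 178, 177, 177, 177]
y -48 x from -60 [132, 132, 132, 132, 132, 131, 130, 130, 131, 131, 133, 136, 145, 155, 165, 168, 170, 169, 169, 170, 173, 176, 179]
y -42 x from -60 [135, 135, 136, 134, 133, 133, 132, 133, 134, 134, 134, 132, 130, 128, 124, 121, 118, 115, 118, 127, 142, 154, 160]
y -36 x from -60 [135, 135, 134, 134, 134, 134, 134, 135, 136, 136, 136, 134, 131, 125, 116, 109, 109, 115, 125, 132, 136, 138, 134]
x -70 y from -95 [179, 174, 154, 125, 108, 105, 106, 105, 108, 116, 124, 127, 128, 128, 129, 130, 130, 131, 131, 133, 134, 135, 136, 136, 137, 136, 136, 135, 136, 135, 134, 136, 136, 136, 136, 136, 136, 136, 135, 136, 135, 131, 121, 113, 126, 156, 175]
x -60 y from -95 [178, 178, 176, 169, 152, 132, 1
[... 763 characters left out ...]
, 177, 177, 178, 178, 178, 179, 179, 170, 142, 115, 105, 106, 107, 107, 105, 106, 114, 126, 133, 136, 139, 142, 144, 146, 148, 150, 151, 153, 154, 158, 170, 178, 177, 178, 179, 178, 178, 179, 178]
x 40 y from -95 [177, 176, 176, 177, 176, 176, 177, 177, 177, 177, 177, 178, 178, 173, 158, 134, 115, 107, 105, 105, 105, 105, 107, 117, 129, 135, 137, 139, 141, 143, 146, 147, 149, 150, 152, 152, 157, 168, 176, 178, 178, 178, 178, 179, 179, 178, 178]
x 60 y from -95 [174, 174, 173, 174, 175, 176, 176, 176, 176, 176, 176, 177, 177, 178, 177, 178, 177, 177, 179, 174, 149, 110, 111, 127, 134, 137, 138, 140, 142, 144, 144, 145, 147, 149, 140, 114, 103, 134, 168, 178, 178, 177, 177, 177, 177, 178, 177]
```

>>> play_rows(targets=[0,0,0,-4,-2.5,0,1,0,0,0,0,0,25,1,0,0,0,0,0,25,1,0,0,0,0,0,8,1,0,0,0,0,0,0,1,0,0,0,0,0,0,1])

```text
time_s: 9.62
eef_pos: [0.6042, -0.1001, 0.0818]
tcp_rot: [0.045, 3.139, -0.001]
ft_force: [-0.3, 0.2, -1.1]
width: 0.0442
grasp_force: 36.4
```

Run:
```python
from h import *
go(.5996,-.0977,.10,88.3)
t=V("side");q=t.pix([[.56,-.1,.05]])[0].astype(int);print(q)
u,v=q;c=t.p[v-40:v+40,u-60:u+60,::-1];cv2.imwrite("pics/c.png",cv2.resize(c,(780,520),interpolation=cv2.INTER_CUBIC))
```

```text
pos [ 604.2 -100.1   81.8] psi_y 88.3 tilt [ 0.002  -0.0006] TURN rz 0.001 full [-0.001  0.002  0.001] SHIFT [  4.7   2.3 -18.2] F [-0.31  0.17 -1.1 ] w 44.2 g 36.4 t 9.62
[246 204]
```

View pics/c.png

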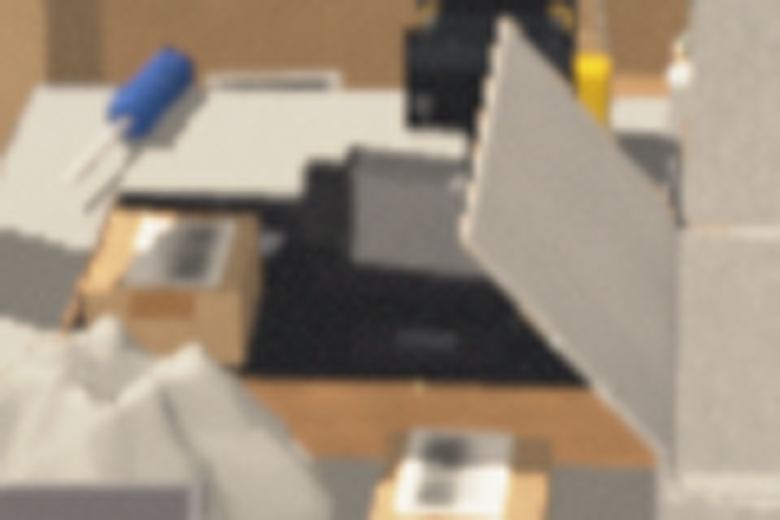

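The side view shows the held scanner's body end at column 352, with the black cap reaching to column 303. I'll cast those to x.

Run:
```python
from h import *
t=V("side");q=[246,204]
def yplane(c,r,y):
    uv=np.array([[c/6.5-.5+q[0]-60,r/6.5-.5+q[1]-40]]);d=(t.rays(uv)@t.R.T)[0];return (t.t+d*(y-t.t[1])/d[1]).round(4)
k=lambda P:round(-(P[0]-.5609)*.9996*1e3+.0297*(P[1]+.099)*1e3,1)
for nm,c,r,y in(("cap end",303,180,-.087),("cap end front",303,180,-.095),("body end near edge top",352,150,-.110),("body end near edge bottom",352,262,-.110)):
    P=yplane(c,r,y);print(nm,P,"v",k(P))
# kit y+ outer edge and carton r near left corner as calibration check: foam corner row
tt=V("top");o=np.array([.5609,-.0990]);a=np.arange(-.10,.1001,.0005)
g=frame(tt,o,np.radians(88.3),a,a,.0975).max(2)
for u in(0,8,16,24):
    i=np.abs(a-u/1e3).argmin();p=g[:,i-3:i+4].mean(1);k2=(a>=.01)&(a<=.06);print("u",u,"v from 10",p[k2][::4].astype(int).tolist())
for v in(0,10,20):
    i=np.abs(a-v/1e3).argmin();p=g[i-3:i+4].mean(0);k2=(a>=-.03)&(a<=.05);print("v",v,"u from -30",p[k2][::4].astype(int).tolist())
```

```text
cap end [ 0.5147 -0.087   0.0887] v 46.5
cap end front [ 0.5152 -0.095   0.092 ] v 45.8
body end near edge top [ 0.539  -0.11    0.1136] v 21.6
body end near edge bottom [ 0.539  -0.11    0.0567] v 21.6
u 0 v from 10 [83, 83, 83, 84, 85, 84, 77, 63, 47, 33, 33, 40, 49, 54, 57, 56, 55, 52, 48, 39, 32, 28, 27, 26, 27]
u 8 v from 10 [82, 82, 83, 84, 84, 81, 72, 59, 43, 33, 31, 32, 36, 36, 36, 35, 35, 35, 34, 30, 27, 28, 27, 27, 27]
u 16 v from 10 [84, 84, 85, 85, 84, 82, 72, 60, 45, 34, 30, 32, 35, 39, 42, 42, 42, 41, 35, 31, 29, 28, 28, 28, 28]
u 24 v from 10 [83, 83, 84, 85, 83, 79, 68, 54, 39, 33, 32, 36, 42, 45, 47, 46, 45, 43, 37, 33, 29, 27, 27, 28, 27]
v 0 u from -30 [25, 26, 26, 26, 26, 26, 31, 40, 55, 67, 78, 82, 84, 84, 83, 83, 83, 83, 83, 83, 83, 84, 83, 83, 84, 84, 83, 82, 77, 68, 54, 42, 35, 35, 36, 39, 39, 39, 39, 40]
v 10 u from -30 [29, 27, 27, 26, 25, 26, 26, 30, 43, 58, 72, 80, 83, 84, 83, 83, 83, 83, 83, 82, 83, 83, 84, 83, 85, 85, 84, 84, 82, 76, 61, 48, 35, 33, 33, 35, 38, 39, 39, 39]
v 20 u from -30 [44, 32, 27, 27, 27, 25, 25, 27, 33, 45, 59, 72, 79, 83, 83, 83, 82, 82, 80, 80, 80, 80, 80, 80, 80, 80, 79, 78, 76, 73, 62, 49, 37, 30, 28, 29, 33, 36, 38, 39]
```

>>> play_rows(targets=[0,0,0,-2.5,0.3,0,1,0,0,0,0,0,6,1,0,0,0,0,0,5,1,0,0,0,0,0,2,1,0,0,0,0,0,2,1,0,0,0,0,0,0,1])

```text
time_s: 10.52
eef_pos: [0.6062, -0.0993, 0.0682]
tcp_rot: [0.045, 3.141, 0.0]
ft_force: [-7.5, 3.7, 15.8]
width: 0.0443
grasp_force: 37.0
```

>>> play_rows(targets=[0,0,0,0,0,2,1,0,0,0,0,0,0,1])

```text
time_s: 10.78
eef_pos: [0.6068, -0.099, 0.0677]
tcp_rot: [0.045, 3.14, 0.001]
ft_force: [-10.8, 6.1, 23.5]
width: 0.0439
grasp_force: 39.0
```

>>> play_rows(targets=[0,0,0,0,0,2,1,0,0,0,0,0,0,1])

```text
time_s: 11.02
eef_pos: [0.6071, -0.0986, 0.067]
tcp_rot: [0.045, 3.139, 0.001]
ft_force: [-13.2, 8.5, 32.1]
width: 0.044
grasp_force: 40.1
```

>>> play_rows(targets=[0,0,0,0,0,-8,1,0,0,0,2.5,1.5,0,1,0,0,0,0,0,0,1,0,0,0,0,0,2,1,0,0,0,0,0,2,1,0,0,0,0,0,0,1])

```text
time_s: 11.78
eef_pos: [0.6033, -0.0985, 0.0678]
tcp_rot: [-0.045, -3.141, 0.001]
ft_force: [-8.9, 0.4, 18.0]
width: 0.0434
grasp_force: 39.2
```

```bash
cat > m4.py <<'E'
from h import *
s=read_state();print(np.round(s["eef_pos"],4),np.round(s["ft_force"],1),np.round(s["moment"],2))
tt=V("top");o=np.array([.5609,-.0990]);a=np.arange(-.10,.1001,.0005)
z=s["eef_pos"][2]+.0154
g=np.mean([frame(V("top"),o,np.radians(88.3),a,a,z) for _ in range(4)],0).max(2)
def cross(p,lo,hi,l,rev=False):
    k=np.where((a>=lo/1e3)&(a<=hi/1e3))[0];k=k[::-1] if rev else k
    for j in k[1:]:
        if p[j]<l:return round(a[j]*1e3,1)
for v in(-4,2,8,14,20):
    i=np.abs(a-v/1e3).argmin();p=g[i-3:i+4].mean(0);e=cross(p,-35,8,56,True),cross(p,8,55,56);print("v",v,e,round(sum(e)/2,1),round(e[1]-e[0],1))
for u in(0,8,16,24):
    i=np.abs(a-u/1e3).argmin();p=g[:,i-3:i+4].mean(1);print("u",u,"body end v",cross(p,10,60,56))
for u in(-4,0,4,8,12,16,20):
    i=np.abs(a-u/1e3).argmin();p=g[:,i-3:i+4].mean(1);k2=(a>=.024)&(a<=.06);print("u",u,"v from 24",p[k2][::4].astype(int).tolist())
E
python3 m4.py
```

```text
[ 0.6033 -0.0985  0.0678] [-8.9  0.4 18. ] [0.45 1.24 0.14]
v -4 (np.float64(-15.0), np.float64(29.0)) 7.0 44.0
v 2 (np.float64(-14.0), np.float64(30.0)) 8.0 44.0
v 8 (np.float64(-13.0), np.float64(30.5)) 8.8 43.5
v 14 (np.float64(-12.5), np.float64(31.5)) 9.5 44.0
v 20 (np.float64(-12.0), np.float64(32.0)) 10.0 44.0
u 0 body end v 25.5
u 8 body end v 25.5
u 16 body end v 26.0
u 24 body end v 26.0
u -4 v from 24 [64, 51, 38, 34, 39, 49, 55, 58, 59, 57, 53, 46, 36, 31, 27, 27, 27, 27]
u 0 v from 24 [66, 52, 37, 34, 37, 46, 51, 55, 56, 55, 50, 45, 36, 30, 27, 26, 26, 27]
u 4 v from 24 [65, 51, 37, 31, 32, 36, 40, 42, 43, 42, 40, 38, 32, 28, 26, 26, 27, 27]
u 8 v from 24 [65, 51, 37, 31, 29, 30, 30, 31, 32, 32, 32, 31, 28, 27, 27, 26, 27, 28]
u 12 v from 24 [66, 52, 39, 33, 31, 32, 33, 33, 35, 34, 34, 34, 30, 28, 27, 26, 27, 28]
u 16 v from 24 [67, 53, 39, 36, 37, 43, 45, 46, 46, 46, 44, 41, 34, 30, 27, 27, 27, 27]
u 20 v from 24 [68, 55, 40, 38, 41, 50, 53, 55, 55, 53, 49, 43, 36, 31, 28, 27, 27, 26]
```

>>> play_rows(targets=[0,0,0,0,0,-4,1,0,0,0,0,0,0,1,0,0,0,0,0,0,0.25,0,0,0,0,0,0,0.25,0,0,0,0,0,-20,0.25,0,0,0,0,0,-50,0.25,0,0,0,0,0,-60,0.25,0,0,0,10,50,0,0.25,0,0,0,10,60,0,0.25,0,0,0,10,60,0,0.25,0,0,0,10,60,0,0.25,0,0,0,10,50,0,0.25])

```text
time_s: 13.52
eef_pos: [0.5612, 0.1858, 0.2014]
tcp_rot: [0.044, 3.139, 0.001]
ft_force: [1.0, -0.3, -0.4]
width: 0.0652
grasp_force: 0.0
```

Run:
```python
from h import *
go(.5996,-.0977,.10,88.3)
t=V("top")
o=t.ortho(.08,.42,.72,-.23,.03,.0005)
cv2.imwrite("pics/d.png",np.clip(o[:,:,::-1].astype(float)*1.8,0,255).astype(np.uint8))
```

```text
pos [561.2 185.8 201.4] psi_y 88.4 tilt [0.0021 0.0007] TURN rz 0.002 full [0.001 0.002 0.002] SHIFT [ -46.8 -282.2  101.4] F [ 0.98 -0.3  -0.4 ] w 65.2 g 0.0 t 13.53
```

View pics/d.png

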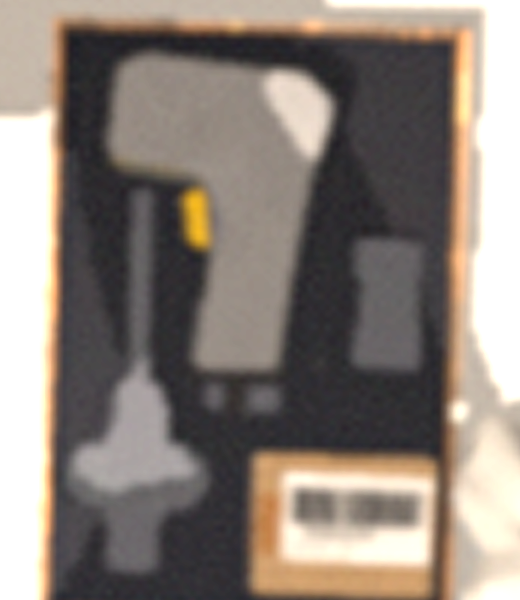

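The scanner now rests on the foam roughly aligned. The rest of its pocket shows at (205–280, 385–412). I'll measure its head and handle against the cut.

```bash
cat > m5.py <<'E'
from h import *
vs=[V("top") for _ in range(5)];t=vs[0]
o=np.array([.5609,-.0990]);yaw=np.radians(88.3);a=np.arange(-.17,.1001,.0005)
d=np.median([v.d for v in vs],0);vv,uu=np.mgrid[:384,:512];W=t.deproj(np.c_[uu.ravel(),vv.ravel()],d.ravel())
D=W[:,:2]-o;K=np.c_[D@[np.cos(yaw),np.sin(yaw)],D@[-np.sin(yaw),np.cos(yaw)]]
def zat(u,v,r=.007):
    k=(np.abs(K[:,0]-u/1e3)<r)&(np.abs(K[:,1]-v/1e3)<r);return round(np.median(W[k,2])*1e3,1)
zs=[zat(50,-105),zat(0,-105),zat(3,-40),zat(8,0),zat(10,15)];print("top z head,head2,mid,handle,end",zs,"foam",zat(35,100),zat(-45,40))
z=np.median(zs)/1e3
g=np.mean([frame(v,o,yaw,a,a,z) for v in vs],0).max(2)
def ed(p,m,l=55):
    i=np.abs(a-m/1e3).argmin();e=[]
    for s in(-1,1):
        j=i
        while p[j]>l:j+=s
        e.append(round(1e3*(a[j]-s*(l-p[j])/(p[j-s]-p[j])*.0005),1))
    return e,"c",round(sum(e)/2,1)
for u in(36,48,54,60,66):
    i=np.abs(a-u/1e3).argmin();print("head u",u,ed(g[:,i-3:i+4].mean(1),-108))
for v in(-120,-110,-100,-90):
    i=np.abs(a-v/1e3).argmin();print("head v",v,ed(g[i-3:i+4].mean(0),50))
for v in(-50,-38,-30,-20,-14,-6,2,10,18):
    i=np.abs(a-v/1e3).argmin();print("handle v",v,ed(g[i-3:i+4].mean(0),8))
for u in(0,8,16,24):
    i=np.abs(a-u/1e3).argmin();print("end u",u,ed(g[:,i-3:i+4].mean(1),10)[0][1])
E
python3 m5.py
```

```text
top z head,head2,mid,handle,end [np.float64(82.7), np.float64(82.7), np.float64(82.8), np.float64(83.2), np.float64(83.5)] foam 39.7 40.2
head u 36 ([np.float64(-128.2), np.float64(-66.9)], 'c', np.float64(-97.6))
head u 48 ([np.float64(-129.1), np.float64(-69.4)], 'c', np.float64(-99.2))
head u 54 ([np.float64(-129.9), np.float64(-70.3)], 'c', np.float64(-100.1))
head u 60 ([np.float64(-129.8), np.float64(-71.3)], 'c', np.float64(-100.6))
head u 66 ([np.float64(-127.7), np.float64(-72.2)], 'c', np.float64(-100.0))
head v -120 ([np.float64(-25.2), np.float64(74.2)], 'c', np.float64(24.5))
head v -110 ([np.float64(-34.2), np.float64(75.8)], 'c', np.float64(20.8))
head v -100 ([np.float64(-34.9), np.float64(76.3)], 'c', np.float64(20.7))
head v -90 ([np.float64(-32.3), np.float64(77.6)], 'c', np.float64(22.6))
handle v -50 ([np.float64(-20.8), np.float64(40.0)], 'c', np.float64(9.6))
handle v -38 ([np.float64(-18.8), np.float64(37.5)], 'c', np.float64(9.4))
handle v -30 ([np.float64(-17.8), np.float64(25.7)], 'c', np.float64(3.9))
handle v -20 ([np.float64(-16.0), np.float64(26.2)], 'c', np.float64(5.1))
handle v -14 ([np.float64(-15.3), np.float64(26.8)], 'c', np.float64(5.8))
handle v -6 ([np.float64(-14.6), np.float64(29.0)], 'c', np.float64(7.2))
handle v 2 ([np.float64(-13.4), np.float64(30.2)], 'c', np.float64(8.4))
handle v 10 ([np.float64(-12.5), np.float64(31.2)], 'c', np.float64(9.4))
handle v 18 ([np.float64(-11.7), np.float64(32.2)], 'c', np.float64(10.3))
end u 0 26.6
end u 8 26.6
end u 16 26.8
end u 24 27.0
```

Run:
```python
from h import *
go(*kit(4.0,-28),.0685,88.3)
```

```text
pos [561.8 182.6 200.3] psi_y 88.3 tilt [ 0.001  -0.0003] TURN rz 0.0 full [-0.     0.001  0.   ] SHIFT [ -35.5 -277.5  131.8] F [-1.15 -0.59  0.36] w 65.3 g 0.0 t 13.82
```

>>> play_rows(targets=[0,0,0,-6,-50,0,0.25,0,0,0,-7,-57,0,0.25,0,0,0,-7,-57,0,0.25,0,0,0,-7,-57,0,0.25,0,0,0,-8.5,-56.5,0,0.25,0,0,0,0,0,0,0.25,0,0,0,0,0,45,0.25,0,0,0,0,0,45,0.25,0,0,0,0,0,32,0.25,0,0,0,0,0,10,0.25,0,0,0,0,0,0,0.25,0,0,0,0,0,0,0.6])

```text
time_s: 15.32
eef_pos: [0.5903, -0.0955, 0.0696]
tcp_rot: [0.045, 3.138, -0.001]
ft_force: [0.8, -1.1, 0.5]
width: 0.0605
grasp_force: 0.0
```

>>> play_rows(targets=[0,0,0,0,0,0,1,0,0,0,0,0,0,1,0,0,0,0,0,0,1,0,0,0,0,0,-5,1,0,0,0,-8.4,0,0,1,0,0,0,0,0,0,1,0,0,0,0,0,2,1,0,0,0,0,0,2,1,0,0,0,0,0,0,1])

```text
time_s: 16.45
eef_pos: [0.5972, -0.0952, 0.0685]
tcp_rot: [-0.045, -3.141, -0.0]
ft_force: [-0.7, 0.6, 0.8]
width: 0.0429
grasp_force: 37.9
```

>>> play_rows(targets=[0,0,0,0,0,2,1,0,0,0,0,0,2,1,0,0,0,0,0,0,1])

```text
time_s: 16.82
eef_pos: [0.598, -0.0947, 0.0647]
tcp_rot: [0.045, 3.14, 0.001]
ft_force: [2.3, 2.9, -0.6]
width: 0.0428
grasp_force: 37.5
```

>>> play_rows(targets=[0,0,0,0,0,3,1,0,0,0,0,0,3,1,0,0,0,0,0,3,1,0,0,0,0,0,0,1])

```text
time_s: 17.32
eef_pos: [0.5979, -0.0943, 0.0554]
tcp_rot: [0.045, 3.14, 0.002]
ft_force: [3.3, 5.8, -0.8]
width: 0.0425
grasp_force: 37.3
```

>>> play_rows(targets=[0,0,0,0,0,3,1,0,0,0,0,0,3,1,0,0,0,0,0,3,1,0,0,0,0,0,2,1,0,0,0,0,0,0,1])

```text
time_s: 17.95
eef_pos: [0.5982, -0.0943, 0.0448]
tcp_rot: [0.044, 3.14, 0.002]
ft_force: [2.4, 6.5, 2.4]
width: 0.0421
grasp_force: 37.4
```

>>> play_rows(targets=[0,0,0,0,0.8,1.5,1,0,0,0,0,0.4,1,1,0,0,0,0,0,0,1])

```text
time_s: 18.32
eef_pos: [0.5986, -0.0941, 0.0437]
tcp_rot: [0.045, 3.139, -0.0]
ft_force: [-0.2, 4.3, 9.4]
width: 0.042
grasp_force: 37.6
```

>>> play_rows(targets=[0,0,0,0,0,1,1,0,0,0,0,0,0,1,0,0,0,0,0,0,0.4,0,0,0,0,0,0,0.3,0,0,0,0,0,-20,0.3,0,0,0,0,0,-10,0.6,0,0,0,0,0,0,1,0,0,0,0,0,0,1,0,0,0,0,0,0,1])

```text
time_s: 19.45
eef_pos: [0.5968, -0.094, 0.0705]
tcp_rot: [-0.045, -3.14, -0.0]
ft_force: [-0.8, -0.0, 0.1]
width: 0.0289
grasp_force: 0.0
```

>>> play_rows(targets=[0,0,0,0,0,0,1,0,0,0,0,0,0,1,0,0,0,0,0,6,1,0,0,0,0,0,4,1,0,0,0,0,0,2,1,0,0,0,0,0,0,1])

```text
time_s: 20.2
eef_pos: [0.597, -0.0941, 0.0593]
tcp_rot: [-0.045, -3.14, -0.0]
ft_force: [-3.3, 0.5, 4.1]
width: 0.0006
grasp_force: 2.4
```

>>> play_rows(targets=[0,0,0,0,0,1.5,1,0,0,0,0,0,0,1])

```text
time_s: 20.45
eef_pos: [0.597, -0.0941, 0.0592]
tcp_rot: [-0.045, -3.14, -0.0]
ft_force: [-8.5, 1.1, 13.9]
width: 0.0003
grasp_force: 7.0
```

>>> play_rows(targets=[0,0,0,0,0,-40,1,0,0,0,0,0,-50,0.5,0,0,0.17,0,0,-45,0.2,0,0,0.172,0,0,0,0.2,0,0,0.173,0,0,0,0.2,0,0,0.173,0,0,0,0.2,0,0,0.173,0,0,0,0.2,0,0,0.173,0,0,0,0.2,0,0,0.173,0,0,0,0.2,0,0,0.173,0,0,0,0.2,0,0,0.173,0,0,0,0.2,0,0,0.173,0,0,0,0.2])

```text
time_s: 21.95
eef_pos: [0.5973, -0.0941, 0.1921]
tcp_rot: [-2.422, -2.001, 0.0]
ft_force: [0.4, 0.7, 0.6]
width: 0.0691
grasp_force: 0.0
```

Run:
```python
from h import *
go(.4068,.2234,.15,-10.5)
```

```text
pos [597.3 -94.1 192.1] psi_y -10.9 tilt [-0.0002  0.0001] TURN rz -0.006 full [-0.    -0.    -0.006] SHIFT [ 277.5 -245.2   42.1] F [0.44 0.66 0.6 ] w 69.1 g 0.0 t 21.95
```

>>> play_rows(targets=[0,0,0,32,-28,0,0.2,0,0,0,41,-36,7,0.2,0,0,0,41,-36,7,0.2,0,0,0,41,-36,7,0.2,0,0,0,41,-36,7,0.2,0,0,0,41,-36,7,0.2,0,0,0,40.5,-37,7,0.2,0,0,0,0,0,0,0.2,0,0,0,0,0,0,0.2])

```text
time_s: 23.08
eef_pos: [0.4075, 0.2235, 0.1506]
tcp_rot: [2.415, 2.009, 0.0]
ft_force: [-0.2, -0.6, 0.3]
width: 0.0698
grasp_force: 0.0
```

```bash
cat > m6.py <<'E'
from h import *
vs=[V("top") for _ in range(5)];t=vs[0]
o=np.array([.5609,-.0990]);yaw=np.radians(88.3)
d=np.median([v.d for v in vs],0);vv,uu=np.mgrid[:384,:512];W=t.deproj(np.c_[uu.ravel(),vv.ravel()],d.ravel())
D=W[:,:2]-o;K=np.c_[D@[np.cos(yaw),np.sin(yaw)],D@[-np.sin(yaw),np.cos(yaw)]]
def zat(u,v,r=.006):
    k=(np.abs(K[:,0]-u/1e3)<r)&(np.abs(K[:,1]-v/1e3)<r);return round(float(np.median(W[k,2])*1e3),1)
print("scanner z",[zat(*q) for q in((60,-105),(30,-105),(0,-110),(2,-60),(3,-40),(8,0),(9,10))],"sd handle",[zat(60.6,v,.004) for v in(45,60,81,100,120)],"tape",[zat(-69,v) for v in(-35,-14,10)],"foam",zat(35,20,.004),"carton",[zat(-45,y) for y in(95,115)])
E
python3 m6.py; python3 -c "
from h import *
go(.4068,.2234,.010,-10.5)"
```

```text
scanner z [58.9, 58.2, 58.9, 58.3, 58.2, 58.4, 58.3] sd handle [21.3, 21.4, 22.5, 21.1, 21.4] tape [14.3, 14.6, 14.4] foam 40.4 carton [76.0, 75.8]
pos [408.  222.6 150.7] psi_y -10.7 tilt [0.0003 0.    ] TURN rz -0.003 full [ 0.    -0.    -0.003] SHIFT [  0.5  -1.3 140.7] F [-0.29 -0.13  0.21] w 69.5 g 0.0 t 23.32
```

>>> play_rows(targets=[0,0,0,0.5,-1,40,0.2,0,0,0,0,0,45,0.2,0,0,0,0,0,40,0.2,0,0,0,0,0,17,0.2,0,0,0,0,0,0,0.6,0,0,0,0,0,0,0.9,0,0,0,0,0,0,1,0,0,0,0,0,0,1,0,0,0,0,0,0,1,0,0,0,0,0,0,1,0,0,0,0,0,0,1])

```text
time_s: 24.7
eef_pos: [0.407, 0.2244, 0.0092]
tcp_rot: [2.416, 2.008, 0.002]
ft_force: [0.1, -0.3, 6.1]
width: 0.0283
grasp_force: 40.0
```

>>> play_rows(targets=[0,0,0,0,0,-40,1,0,0,0,0,0,-50,1,0,0,-0.18,0,0,-20,1,0,0,-0.171,0,0,0,1,0,0,-0.171,0,0,0,1,0,0,-0.171,0,0,0,1,0,0,-0.171,0,0,0,1,0,0,-0.171,0,0,0,1,0,0,-0.171,0,0,0,1,0,0,-0.171,0,0,0,1,0,0,-0.171,0,0,0,1,0,0,-0.171,0,0,0,1])

```text
time_s: 26.2
eef_pos: [0.4056, 0.224, 0.1178]
tcp_rot: [-0.047, -3.14, 0.001]
ft_force: [0.1, -0.6, -0.9]
width: 0.0285
grasp_force: 40.0
```

```bash
python3 -c "
from h import *
go(*kit(60.6,81),.080,88.3)"
```

```text
pos [405.6 224.  117.8] psi_y 88.3 tilt [-0.0015 -0.0004] TURN rz -0.0 full [-0.    -0.001 -0.   ] SHIFT [ -83.8 -257.7   37.8] F [ 0.14 -0.64 -0.94] w 28.5 g 40.0 t 26.2
```

>>> play_rows(targets=[0,0,0,-13,-40,0,1,0,0,0,-17,-53,0,1,0,0,0,-18,-55,0,1,0,0,0,-18,-55,0,1,0,0,0,-18,-55,0,1,0,0,0,0,0,10,1,0,0,0,0,0,10,1,0,0,0,0,0,0,1,0,0,0,0,0,0,1])

```text
time_s: 27.32
eef_pos: [0.4807, -0.0354, 0.0984]
tcp_rot: [-0.053, -3.141, -0.0]
ft_force: [0.7, -0.1, -1.7]
width: 0.0284
grasp_force: 40.0
```

```bash
python3 -c "
from h import *
go(*kit(60.6,81),.080,88.3)
t=V('top')
o=t.ortho(.09,.40,.70,-.20,.06,.0005)
cv2.imwrite('pics/e.png',np.clip(o[:,:,::-1].astype(float)*1.6,0,255).astype(np.uint8))"
```

```text
pos [480.7 -35.4  98.4] psi_y 88.1 tilt [-0.0006  0.0002] TURN rz -0.004 full [ 0.    -0.001 -0.004] SHIFT [-1.  -0.6 18.4] F [ 0.7  -0.13 -1.7 ] w 28.4 g 40.0 t 27.32
```

View pics/e.png

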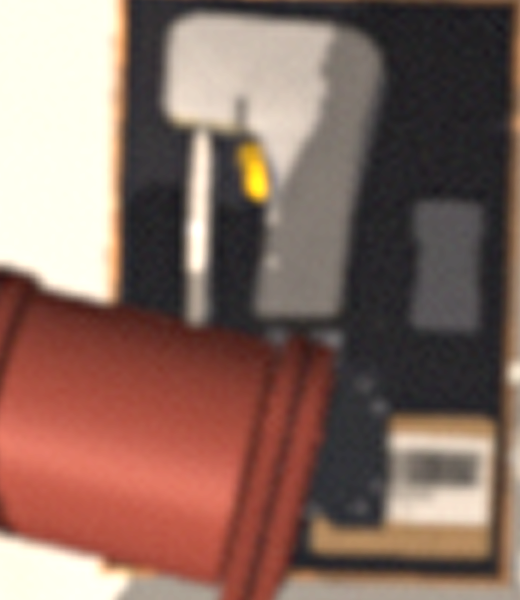

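The scanner is home. The screwdriver shaft shows from (200,130) to (190,325), so I'll measure its line and tip in the kit frame.

Run:
```python
from h import *
s=read_state();o=np.array([.5609,-.0990]);yaw=np.radians(88.3);U=np.arange(.04,.0801,.0005);Vv=np.arange(-.11,.03,.0005)
z=s["eef_pos"][2]-.0092+.016
g=np.mean([frame(V("top"),o,yaw,U,Vv,z) for _ in range(5)],0).max(2)
L=[]
for v in range(-60,16,6):
    i=np.abs(Vv-v/1e3).argmin();p=g[i-3:i+4].mean(0);w=np.clip(p-70,0,None);c=(w*U).sum()/w.sum()*1e3;L.append((v,c));
L=np.array(L);b=np.polyfit(L[:,0],L[:,1],1);print(L.round(1).tolist(),"slope deg",np.degrees(b[0]).round(2),"u at -60,81",np.polyval(b,[-60,81]).round(1))
i=np.abs(U-.062).argmin()
print("tip v from -100",g[:,i-3:i+4].mean(1)[20:120:4].astype(int).tolist())
w=np.array([s["eef_pos"][0]-o[0],s["eef_pos"][1]-o[1]]);print("tcp kit",(np.array([np.cos(yaw)*w[0]+np.sin(yaw)*w[1],-np.sin(yaw)*w[0]+np.cos(yaw)*w[1]])*1e3).round(1))
```

```text
[[-60.0, 58.2], [-54.0, 58.1], [-48.0, 58.8], [-42.0, 58.9], [-36.0, 59.1], [-30.0, 59.2], [-24.0, 59.3], [-18.0, 59.4], [-12.0, 59.5], [-6.0, 59.6], [0.0, 59.7], [6.0, 59.2], [12.0, 59.1]] slope deg 0.92 u at -60,81 [58.5 60.8]
tip v from -100 [139, 139, 140, 141, 143, 143, 144, 145, 146, 147, 149, 146, 138, 119, 101, 90, 95, 105, 115, 124, 127, 130, 130, 129, 128]
tcp kit [61.  81.7]
```

>>> play_rows(targets=[0,0,-0.017,0,0,0,1,0,0,0,-0.7,-0.4,20,1,0,0,0,0,0,20,1,0,0,0,0,0,5,1,0,0,0,0,0,3,1,0,0,0,0,0,0,1])

```text
time_s: 28.38
eef_pos: [0.4822, -0.0372, 0.0511]
tcp_rot: [0.029, 3.141, -0.0]
ft_force: [-0.2, 0.3, -0.4]
width: 0.0287
grasp_force: 40.0
```

>>> play_rows(targets=[0,0,0,0,0,3,1,0,0,0,0,0,3,1,0,0,0,0,0,0,1])

```text
time_s: 28.75
eef_pos: [0.4815, -0.037, 0.0443]
tcp_rot: [-0.029, -3.141, -0.0]
ft_force: [-0.6, -0.4, -0.8]
width: 0.0287
grasp_force: 40.0
```

>>> play_rows(targets=[0,0,0,0,0,3,1,0,0,0,0,0,3,1,0,0,0,0,0,2,1,0,0,0,0,0,0,1])

```text
time_s: 29.25
eef_pos: [0.481, -0.0363, 0.036]
tcp_rot: [-0.029, -3.14, -0.002]
ft_force: [-2.5, 4.4, 1.3]
width: 0.0284
grasp_force: 40.0
```

>>> play_rows(targets=[0,0,0,0,0,2,1,0,0,0,0,0,2,1,0,0,0,0,0,1.5,1,0,0,0,0,0,0,1])

```text
time_s: 29.75
eef_pos: [0.4811, -0.0362, 0.0314]
tcp_rot: [-0.029, -3.14, -0.002]
ft_force: [-5.9, 7.0, 9.1]
width: 0.0284
grasp_force: 40.0
```

>>> play_rows(targets=[0,0,0,0,0,1,1,0,0,0,0,0,0,1,0,0,0,0,0,0,0.6,0,0,0,0,0,0,0.57,0,0,0,0,0,-20,0.57,0,0,0,0,0,-25,0.7,0,0,0,0,0,0,1,0,0,0,0,0,0,1,0,0,0,0,0,0,1,0,0,0,0,0,18,1,0,0,0,0,0,2,1,0,0,0,0,0,0,1])

```text
time_s: 31.25
eef_pos: [0.4813, -0.037, 0.0546]
tcp_rot: [-0.029, -3.14, -0.0]
ft_force: [-0.0, -0.7, 1.5]
width: 0.0006
grasp_force: 0.0
```

>>> play_rows(targets=[0,0,0,0,0,2,1,0,0,0,0,0,2,1,0,0,0,0,0,0,1])

```text
time_s: 31.62
eef_pos: [0.4822, -0.0372, 0.0516]
tcp_rot: [0.029, 3.141, -0.0]
ft_force: [0.7, -0.6, 2.6]
width: 0.0006
grasp_force: 1.3
```

>>> play_rows(targets=[0,0,0,0,0,2,1,0,0,0,0,0,0,1,0,0,0,0,0,0,1])

```text
time_s: 32.0
eef_pos: [0.4824, -0.0376, 0.0512]
tcp_rot: [0.029, 3.141, -0.002]
ft_force: [-7.2, -0.6, 19.1]
width: 0.0007
grasp_force: 9.2
```

>>> play_rows(targets=[0,0,0,0,0,-50,0.6,0,0,0,0,0,-60,0.3,0,0,0.04,0,0,-20,0.3,0,0,0,-20,50,0,0.3,0,0,0,-26,31,0,0.3,0,0,0,-26,31,0,0.3,0,0,0,-26,31,0,0.3,0,0,0,-26,31,0,0.3,0,0,0,-26,16,0,0.3,0,0,0,0,0,0,0.3])

```text
time_s: 33.25
eef_pos: [0.6434, 0.1449, 0.1782]
tcp_rot: [-0.09, -3.14, -0.0]
ft_force: [0.0, -1.2, 0.4]
width: 0.061
grasp_force: 0.0
```

```bash
python3 m6.py;python3 -c "
from h import *
go(.6362,.1548,.15,84.3)
t=V('top');H=t.hsv;W=t.W
m=(((H[...,0]>20)&(H[...,0]<34)&(H[...,1]>150)&(H[...,2]>90))&(W[...,0]>.57)&(W[...,0]<.72)&(W[...,1]>.08)).sum();print(m)"
```

```text
scanner z [58.1, 58.8, 58.2, 57.7, 58.4, 58.2, 58.5] sd handle [51.9, 50.4, 49.4, 49.4, 49.1] tape [14.5, 14.1, 14.8] foam 40.0 carton [75.7, 75.6]
pos [642.  143.2 179. ] psi_y 86.6 tilt [-0.0004 -0.0001] TURN rz 0.04 full [-0.   -0.    0.04] SHIFT [ 6.9 11.  29. ] F [-0.09 -0.02 -0.41] w 61.1 g 0.0 t 33.5
87
```

>>> play_rows(targets=[0,0,0.04,0,0,0,0.3,0,0,0,7,11,29,0.3,0,0,0,0,0,0,0.3,0,0,0,0,0,50,0.3,0,0,0,0,0,50,0.3,0,0,0,0,0,20,0.3,0,0,0,0,0,0,0.5,0,0,0,0,0,0,1,0,0,0,0,0,0,1,0,0,0,0,0,0,1,0,0,0,0,0,0,1,0,0,0,0,0,0,1])

```text
time_s: 35.05
eef_pos: [0.6384, 0.156, 0.0324]
tcp_rot: [0.155, 3.134, 0.001]
ft_force: [0.3, 1.7, 5.6]
width: 0.0339
grasp_force: 40.0
```

```bash
python3 -c "
from h import *
go(*kit(-69.3,-14.4),.12,88.3)"
```

```text
pos [638.4 156.   32.4] psi_y 84.4 tilt [0.0037 0.0008] TURN rz -0.069 full [ 0.001  0.004 -0.069] SHIFT [  55.5 -326.5  -87.6] F [0.27 1.72 5.59] w 33.9 g 40.0 t 35.05
```

>>> play_rows(targets=[0,0,0,0,0,-40,1,0,0,0,0,0,-47,1,0,0,-0.069,0,0,0,1,0,0,0,8,-40,0,1,0,0,0,9,-55,0,1,0,0,0,9,-55,0,1,0,0,0,9,-55,0,1,0,0,0,10,-55,0,1,0,0,0,10,-55,0,1,0,0,0,0,-11,0,1,0,0,0,0,0,0,1,0,0,0,0,0,0,1])

```text
time_s: 36.55
eef_pos: [0.5722, -0.1674, 0.1168]
tcp_rot: [-0.045, -3.141, -0.001]
ft_force: [-0.5, 0.1, -2.6]
width: 0.0337
grasp_force: 40.0
```

```bash
python3 -c "
from h import *
go(*kit(-69.3,-14.4),.12,88.3)
t=V('top')
o=t.ortho(.15,.46,.68,-.26,-.06,.0005)
cv2.imwrite('pics/f.png',np.clip(o[:,:,::-1].astype(float)*1.4,0,255).astype(np.uint8))"
```

```text
pos [ 572.2 -167.4  116.8] psi_y 88.4 tilt [-0.0004  0.0007] TURN rz 0.001 full [ 0.001 -0.     0.001] SHIFT [-1.1 -1.3 -3.2] F [-0.46  0.14 -2.61] w 33.7 g 40.0 t 36.55
```

View pics/f.png

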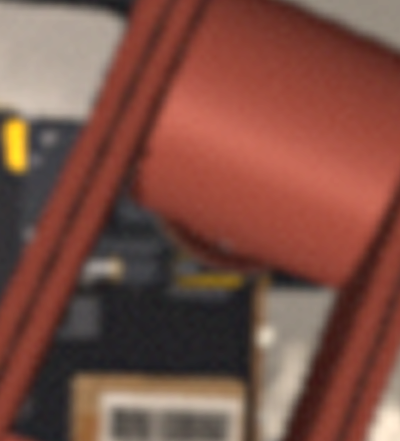

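>>> play_rows(targets=[0,0,0,-0.3,-0.5,20,1,0,0,0,0,0,18,1,0,0,0,0,0,4,1,0,0,0,0,0,3,1,0,0,0,0,0,0,1])

```text
time_s: 37.22
eef_pos: [0.5726, -0.1694, 0.0721]
tcp_rot: [0.047, 3.141, -0.0]
ft_force: [-0.5, 0.3, -1.7]
width: 0.0336
grasp_force: 40.0
```

>>> play_rows(targets=[0,0,0,0,0,2,1,0,0,0,0,0,2,1,0,0,0,0,0,0,1])

```text
time_s: 37.6
eef_pos: [0.5726, -0.1692, 0.0681]
tcp_rot: [0.047, 3.141, 0.0]
ft_force: [1.5, 1.0, -1.0]
width: 0.0336
grasp_force: 40.0
```

>>> play_rows(targets=[0,0,0,0,0,3,1,0,0,0,0,0,3,1,0,0,0,0,0,3,1,0,0,0,0,0,0,1])

```text
time_s: 38.1
eef_pos: [0.5721, -0.169, 0.0583]
tcp_rot: [-0.047, -3.141, -0.001]
ft_force: [1.6, 1.4, -3.3]
width: 0.0338
grasp_force: 40.0
```

>>> play_rows(targets=[0,0,0,0,0,3,1,0,0,0,0,0,3,1,0,0,0,0,0,3,1,0,0,0,0,0,1.5,1,0,0,0,0,0,0,1])

```text
time_s: 38.72
eef_pos: [0.5722, -0.1692, 0.0482]
tcp_rot: [-0.047, -3.141, -0.0]
ft_force: [0.9, 1.2, -1.8]
width: 0.0337
grasp_force: 40.0
```

>>> play_rows(targets=[0,0,0,0,0,1,1,0,0,0,0,0,1,1,0,0,0,0,0,0,1])

```text
time_s: 39.1
eef_pos: [0.5723, -0.1693, 0.0475]
tcp_rot: [-0.047, -3.141, 0.0]
ft_force: [-2.4, 4.6, 6.5]
width: 0.0338
grasp_force: 40.0
```

>>> play_rows(targets=[0,0,0,0,0,0,0.6,0,0,0,0,0,0,0.45,0,0,0,0,0,-20,0.45,0,0,0,0,0,-25,0.7,0,0,0,0,0,0,1,0,0,0,0,0,0,1,0,0,0,0,0,0,1,0,0,0,0,0,10,1,0,0,0,0,0,4,1,0,0,0,0,0,0,1])

```text
time_s: 40.35
eef_pos: [0.5722, -0.1693, 0.0774]
tcp_rot: [-0.047, -3.14, -0.0]
ft_force: [-1.1, -0.3, 4.6]
width: 0.001
grasp_force: 2.5
```

>>> play_rows(targets=[0,0,0,0,0,2,1,0,0,0,0,0,2,1,0,0,0,0,0,0,1])

```text
time_s: 40.72
eef_pos: [0.5725, -0.1696, 0.0773]
tcp_rot: [-0.046, -3.141, 0.001]
ft_force: [-13.0, 3.8, 28.4]
width: 0.0005
grasp_force: 14.5
```

>>> play_rows(targets=[0,0,0,0,0,-50,0.5,0,0,0,0,0,-60,0,0,0,0.17,0,0,-20,0,0,0,0.17,0,50,0,0,0,0,0.17,8,50,0,0,0,0,0.17,17,50,0,0,0,0,0.17,26,45,0,0,0,0,0.17,34,40,0,0,0,0,0.17,40,32,0,0,0,0,0.17,45,25,0,0,0,0,0.17,0,0,0,0,0,0,0,0,0,0,0])

```text
time_s: 42.22
eef_pos: [0.6381, 0.1857, 0.2021]
tcp_rot: [-2.205, -2.236, 0.003]
ft_force: [-0.4, -1.0, -0.9]
width: 0.087
grasp_force: 0.0
```

```bash
cat > m7.py <<'E'
from h import *
vs=[V("top") for _ in range(5)];t=vs[0];d=np.median([v.d for v in vs],0);v,u=np.mgrid[:384,:512]
W=t.deproj(np.c_[u.ravel(),v.ravel()],d.ravel()).reshape(384,512,3)
def box(nm,x0,x1,y0,y1,zlo,zhi,zt):
    z=W[...,2].copy();z[~((W[...,0]>x0)&(W[...,0]<x1)&(W[...,1]>y0)&(W[...,1]<y1)&(z<zhi))]=0
    up=cv2.resize(z.astype(np.float32),None,fx=4,fy=4,interpolation=cv2.INTER_LINEAR)
    m=cv2.morphologyEx((up>zlo).astype(np.uint8),cv2.MORPH_OPEN,np.ones((13,13)))
    C=cv2.findContours(m,0,cv2.CHAIN_APPROX_NONE)[0]
    if not C:print(nm,"none");return
    c=max(C,key=cv2.contourArea).reshape(-1,2)
    P=t.plane((c+.5)/4-.5,zt)[:,:2];r=cv2.minAreaRect(np.float32(P*1000));b=cv2.boxPoints(r);e=max([b[1]-b[0],b[2]-b[1]],key=np.linalg.norm)
    k=z>zlo+.008;print(nm,np.round(r[0],1),"size",np.round(sorted(r[1]),1),"long axis",round(np.degrees(np.arctan2(e[1],e[0]))%180,1),"top z",round(float(np.median(z[k])),4))
if __name__=="__main__":
    m={"p":(.52,.66,-.355,-.235,.02,.06,.04),"q":(.50,.64,-.49,-.355,.02,.06,.04),"r":(.39,.53,-.23,-.06,.058,.10,.076),"bin":(.36,.54,-.52,-.31,.025,.08,.058)}
    for k,a in m.items():box(k,*a)
    s=read_state();print(np.round(s["eef_pos"],3),np.round(s["joints"],2))
    o=t.ortho(.04,.33,.66,-.52,-.06,.0006);cv2.imwrite("pics/g.png",np.clip(o[:,:,::-1].astype(float)*1.4,0,255).astype(np.uint8))
E
python3 m7.py; python3 m6.py
```

```text
p [ 591.1 -296. ] size [73.3 92.9] long axis 86.8 top z 0.0398
q [ 568.9 -419.9] size [72.7 92.9] long axis 84.5 top z 0.0399
r [ 456.6 -143.2] size [70.9 88.8] long axis 89.2 top z 0.0751
bin [ 431.7 -472.5] size [ 21.1 131.5] long axis 1.4 top z 0.0559
[0.639 0.184 0.203] [ 0.16  0.33  1.43 -0.    1.38  0.15]
scanner z [58.6, 58.3, 57.3, 58.0, 58.5, 58.3, 58.4] sd handle [51.5, 51.3, 49.8, 49.7, 49.3] tape [76.7, 76.0, 76.7] foam 39.0 carton [75.6, 75.2]
```

View pics/g.png

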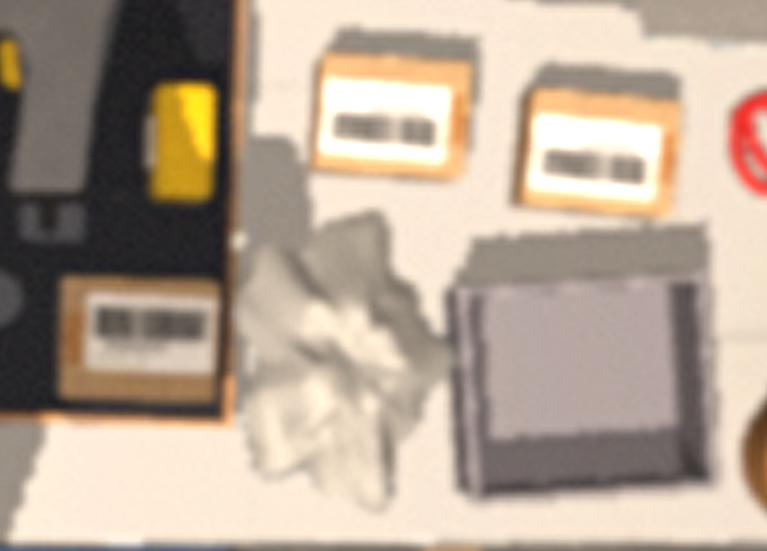

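The ortho view shows cartons P and Q on the bench at (392,118) and (600,155), R in the foam mouth at (142,338), and the bin around (584,385). Depth shows all three tools home. I'll weigh R first.

```bash
python3 -c "
from h import *
go(.4566,-.1432,.15,-1.3)"
```

```text
pos [638.7 184.7 203.6] psi_y 0.6 tilt [0.0002 0.    ] TURN rz 0.034 full [ 0.    -0.     0.034] SHIFT [-332.  -174.6   53.6] F [-0.74 -0.24 -0.64] w 86.9 g 0.0 t 42.73
```

>>> play_rows(targets=[0,0,0.034,0,0,0,0,0,0,0,-40,-21,0,0,0,0,0,-50,-26,0,0,0,0,0,-50,-26,0,0,0,0,0,-50,-26,10,0,0,0,0,-50,-26,15,0,0,0,0,-50,-26,15,0,0,0,0,-42,-24,14,0,0,0,0,0,0,0,0,0,0,0,0,0,0,0])

```text
time_s: 43.98
eef_pos: [0.4565, -0.1427, 0.15]
tcp_rot: [2.248, 2.194, 0.001]
ft_force: [-0.0, 0.0, 0.9]
width: 0.0869
grasp_force: 0.0
```

```bash
python3 -c "
from h import *
go(.4566,-.1432,.058,-1.3)"
```

```text
pos [ 456.5 -142.7  150. ] psi_y -1.4 tilt [0.001  0.0001] TURN rz -0.002 full [ 0.001 -0.    -0.002] SHIFT [-0.5  0.1 92. ] F [-0.02  0.05  0.94] w 86.9 g 0.0 t 43.98
```

>>> play_rows(targets=[0,0,0,-0.5,0,40,0,0,0,0,0,0,40,0,0,0,0,0,0,12,0,0,0,0,0,0,0,0,0,0,0,0,0,0,1,0,0,0,0,0,0,1,0,0,0,0,0,0,1,0,0,0,0,0,0,1], grip_force=30)

```text
time_s: 44.98
eef_pos: [0.4566, -0.1436, 0.0582]
tcp_rot: [2.246, 2.195, 0.001]
ft_force: [1.1, -0.7, 1.0]
width: 0.0703
grasp_force: 30.0
```

>>> play_rows(targets=[0,0,0,0,0,-10,1,0,0,0,0,0,-20,1,0,0,0,0,0,-20,1,0,0,0,0,0,0,1,0,0,0,0,0,0,1,0,0,0,0,0,0,1])

```text
time_s: 45.72
eef_pos: [0.4552, -0.1429, 0.1065]
tcp_rot: [-2.245, -2.194, 0.001]
ft_force: [-0.2, -0.9, -0.8]
width: 0.0702
grasp_force: 30.0
```

```bash
cat > wt.py <<'E'
from h import *
F=[]
for _ in range(20):
    capture("side");F.append(read_state()["ft_force"])
F=np.array(F);print("F mean",F.mean(0).round(2),"sd",F.std(0).round(2))
E
python3 wt.py; python3 -c "
from h import *
go(.432,-.407,.12,-1.3)"
```

```text
F mean [ 0.09 -0.12 -0.47] sd [0.41 0.55 0.59]
pos [ 456.  -143.3  107.5] psi_y -1.3 tilt [-0. -0.] TURN rz -0.0 full [-0.  0. -0.] SHIFT [-264.2  -18.   -12.5] F [-0.09  0.5  -0.61] w 70.4 g 30.0 t 46.73
```

Run:
```python
from h import *
go(.427,-.412,.135,1.5)
vs=[V("top") for _ in range(4)];t=vs[0];d=np.median([v.d for v in vs],0);v,u=np.mgrid[:384,:512]
W=t.deproj(np.c_[u.ravel(),v.ravel()],d.ravel())
k=(np.abs(W[:,0]-.427)<.09)&(np.abs(W[:,1]+.41)<.1);W=W[k]
f=W[(W[:,2]<.012)&(np.abs(W[:,0]-.427)<.03)];f=f[np.abs(f[:,1]+.412)<.06]
rim=W[(W[:,2]>.045)&(W[:,2]<.066)];print("rim n",len(rim),rim[:,:2].min(0).round(3),rim[:,:2].max(0).round(3),np.percentile(rim,[3,97],axis=0).round(3).tolist(),"rim z",np.median(rim[:,2]).round(3))
# paper height
for x0,x1,y0,y1 in((.33,.53,-.335,-.21),):
    vv=V("top").W.reshape(-1,3);q=vv[(vv[:,0]>x0)&(vv[:,0]<x1)&(vv[:,1]>y0)&(vv[:,1]<y1)];print("paper zmax",np.nanpercentile(q[:,2],[50,90,99]).round(3))
r=cv2.minAreaRect(np.float32(rim[:,:2]*1000));print(r)
```

```text
pos [ 456.  -143.3  107.5] psi_y -1.3 tilt [-0. -0.] TURN rz -0.049 full [-0.     0.    -0.049] SHIFT [-267.8  -36.   -27.5] F [-0.09  0.5  -0.61] w 70.4 g 30.0 t 46.73
rim n 423 [ 0.36  -0.485] [ 0.496 -0.31 ] [[0.363, -0.481, 0.046], [0.493, -0.315, 0.06]] rim z 0.057
paper zmax [0.033 0.069 0.46 ]
((426.8597106933594, -396.4577331542969), (130.373291015625, 170.36422729492188), 3.767069101333618)
```

>>> play_rows(targets=[0,0,-0.055,0,0,-28,1,0,0,0,-40,-6,0,1,0,0,0,-50,-7,0,1,0,0,0,-50,-7,0,1,0,0,0,-50,-7,0,1,0,0,0,-50,-7,0,1,0,0,0,-28.5,-1.5,0,1,0,0,0,0,0,0,1,0,0,0,0,0,0,1])

```text
time_s: 48.1
eef_pos: [0.429, -0.412, 0.1351]
tcp_rot: [-2.185, -2.256, -0.001]
ft_force: [0.1, -0.5, -0.8]
width: 0.0701
grasp_force: 30.0
```

```bash
python3 -c "
from h import *
go(.428,-.413,.030,2)"
```

```text
pos [ 429.  -412.   135.1] psi_y 1.8 tilt [-0.0005  0.0012] TURN rz -0.003 full [-0.    -0.001 -0.003] SHIFT [ -1.   -1.  105.1] F [ 0.14 -0.51 -0.76] w 70.1 g 30.0 t 48.1
```

>>> play_rows(targets=[0,0,0,-1,-1,30,1,0,0,0,0,0,40,1,0,0,0,0,0,27,1,0,0,0,0,0,9,1,0,0,0,0,0,0,1,0,0,0,0,0,0,0.12,0,0,0,0,0,0,0.12,0,0,0,0,0,0,0.12,0,0,0,0,0,-30,0.12,0,0,0,0,0,-50,0.12,0,0,0,0,0,-30,0])

```text
time_s: 49.48
eef_pos: [0.4289, -0.4148, 0.1426]
tcp_rot: [2.183, 2.254, -0.001]
ft_force: [-0.4, -0.6, -0.5]
width: 0.0807
grasp_force: 0.0
```

```bash
python3 -c "
from h import *
go(.5911,-.296,.14,-3.2)"
```

```text
pos [ 428.9 -414.8  142.6] psi_y 1.8 tilt [ 0.0021 -0.0027] TURN rz 0.088 full [0.002 0.003 0.088] SHIFT [127.7 155.3   2.6] F [-0.38 -0.57 -0.53] w 80.7 g 0.0 t 49.48
```

>>> play_rows(targets=[0,0,0.088,0,0,0,0,0,0,0,32,39,0,0,0,0,0,32,39,0,0,0,0,0,32,39,0,0,0,0,0,31,38,0,0,0,0,0,0,0,0,0,0,0,0,0,0,45,0,0,0,0,0,0,45,0,0,0,0,0,0,25,0,0,0,0,0,0,3,0,0,0,0,0,0,0,0])

```text
time_s: 50.85
eef_pos: [0.5902, -0.2966, 0.0226]
tcp_rot: [2.283, 2.157, 0.0]
ft_force: [0.1, -0.7, 0.4]
width: 0.0874
grasp_force: 0.0
```

>>> play_rows(targets=[0,0,0,0,0,0,1,0,0,0,0,0,0,1,0,0,0,0,0,0,1,0,0,0,0,0,-20,1,0,0,0,0,0,-40,1,0,0,0,0,0,-50,1,0,0,0,0,0,0,1,0,0,0,0,0,0,1])

```text
time_s: 51.85
eef_pos: [0.5893, -0.2952, 0.1309]
tcp_rot: [-2.282, -2.157, 0.001]
ft_force: [-0.2, 0.2, -4.0]
width: 0.0702
grasp_force: 30.0
```

```bash
python3 wt.py; python3 m7.py; python3 -c "
from h import *
go(.428,-.413,.14,2)"
```

```text
F mean [ 0.03  0.13 -3.46] sd [0.49 0.47 0.36]
p [ 525.  -278.9] size [11.  14.3] long axis 89.3 top z 0.0343
q [ 556.2 -404.8] size [41.4 59. ] long axis 148.2 top z 0.0406
r none
bin [ 431.6 -472.8] size [ 20.4 131.4] long axis 1.5 top z 0.0453
[ 0.59  -0.296  0.132] [-0.58  0.38  1.51  0.    1.26 -0.53]
pos [ 590.  -295.7  131.5] psi_y -3.2 tilt [-0.  0.] TURN rz -0.091 full [-0.    -0.    -0.091] SHIFT [-111.6 -166.    -8.5] F [-0.16  0.31 -4.04] w 70.2 g 30.0 t 53.1
```

P is full (−3.5 N). I'll measure the now empty carton cut-out before placing it.

Run:
```python
from m2 import *
a=np.arange(-.17,.1701,.0005);I=frame(V("top"),np.array([.5609,-.0990]),np.radians(88.3),a,a,.04).max(2)
for v in(80,104,125):print("v",v,"u -105..10",I[int((v/1e3+.17)/.0005),130:361:8].astype(int).tolist())
for u in(-70,-47,-20):print("u",u,"v 50..150",I[440:641:8,int((u/1e3+.17)/.0005)].astype(int).tolist())
try:rows(np.array([.5609,-.0990]),np.radians(88.3),0,[("car u",0,np.arange(74,134,8)/1e3,-.045,.022),("car v",1,np.arange(-84,-6,8)/1e3,.1,.022)])
except Exception as e:print(e)
```

```text
v 80 u -105..10 [121, 82, 49, 53, 81, 95, 96, 97, 95, 97, 98, 98, 98, 98, 97, 90, 74, 63, 62, 61, 61, 62, 61, 62, 61, 60, 53, 40, 31]
v 104 u -105..10 [87, 107, 122, 124, 110, 83, 66, 83, 95, 98, 99, 98, 97, 98, 97, 97, 98, 99, 96, 87, 72, 61, 62, 62, 62, 62, 54, 39, 31]
v 125 u -105..10 [56, 52, 48, 47, 60, 81, 92, 94, 94, 94, 96, 96, 95, 96, 96, 96, 97, 97, 98, 98, 99, 98, 91, 75, 64, 62, 54, 38, 31]
u -70 v 50..150 [41, 42, 42, 43, 67, 91, 96, 97, 96, 98, 97, 97, 98, 97, 97, 97, 96, 97, 97, 92, 73, 60, 51, 44, 48, 65]
u -47 v 50..150 [30, 28, 30, 30, 34, 61, 83, 92, 97, 98, 98, 98, 97, 97, 97, 98, 96, 99, 98, 93, 73, 53, 38, 40, 60, 127]
u -20 v 50..150 [29, 30, 29, 30, 43, 59, 61, 61, 61, 61, 62, 61, 62, 62, 62, 67, 77, 86, 95, 96, 77, 62, 52, 44, 55, 120]
nadir [-0.     0.084]
car u
   74 -96.3 1.0 w 97.3 c -47.6
   82 100.8 1.3 w -99.4 c 51.0
   90 100.6 1.8 w -98.8 c 51.2
   98 -137.0 1.6 w 138.7 c -67.7
   106 -166.8 1.6 w 168.3 c -82.6
   114 99.6 1.4 w -98.2 c 50.5
   122 -94.4 1.2 w 95.6 c -46.6
   130 98.9 1.5 w -97.4 c 50.2
index 681 is out of bounds for axis 0 with size 681
```

```bash
python3 -c "
from h import *
go(*kit(-46.5,102.8),.09,-1.7)"
```

```text
pos [ 590.  -295.7  131.6] psi_y -3.2 tilt [ 0. -0.] TURN rz -0.026 full [ 0.     0.    -0.026] SHIFT [ 149.3 -137.8   41.6] F [-0.15  0.05 -2.81] w 70.4 g 30.0 t 53.4
```

>>> play_rows(targets=[0,0,-0.026,0,0,0,1,0,0,0,30,-28,0,1,0,0,0,40,-37,0,1,0,0,0,40,-37,0,1,0,0,0,39.3,-35.8,0,1,0,0,0,0,0,20,1,0,0,0,0,0,21,1,0,0,0,0,0,0,1,0,0,0,0,0,0,1])

```text
time_s: 54.52
eef_pos: [0.4573, -0.1427, 0.0914]
tcp_rot: [2.254, 2.188, 0.001]
ft_force: [0.2, -0.8, -2.9]
width: 0.0705
grasp_force: 30.0
```

```bash
python3 -c "
from h import *
go(*kit(-46.5,102.8),.065,-1.7)
o=np.array([.5609,-.0990]);a=np.arange(-.17,.1701,.0005)
z=read_state()['eef_pos'][2]+.0174
t=V('top');I=frame(t,o,np.radians(88.3),a,a,z)
c=I[380:680,100:400];cv2.imwrite('pics/h.png',np.clip(cv2.resize(c[...,::-1],None,fx=2,fy=2)*1.4,0,255).astype(np.uint8))"
```

```text
pos [ 457.3 -142.7   91.4] psi_y -1.7 tilt [ 0.0009 -0.0004] TURN rz -0.0 full [ 0.001  0.    -0.   ] SHIFT [ 0.2 -0.6 26.4] F [ 0.17 -0.78 -2.91] w 70.5 g 30.0 t 54.52
```

View pics/h.png

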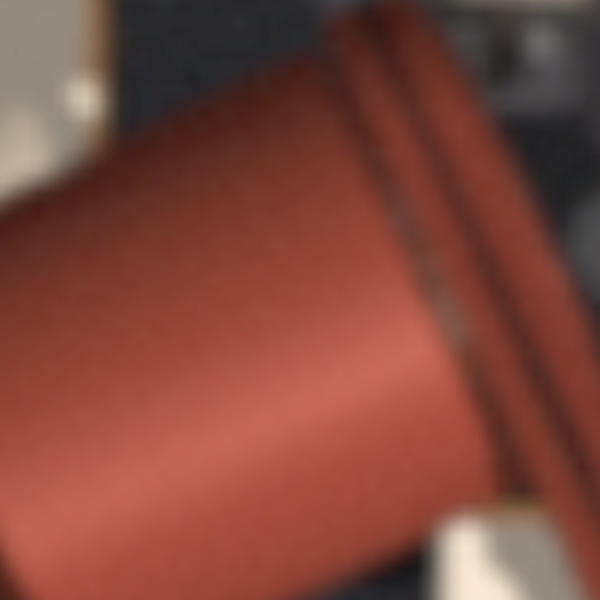

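The arm hides the carton completely, so I'll lower by feel.

>>> play_rows(targets=[0,0,0,0,-0.6,15,1,0,0,0,0,0,10,1,0,0,0,0,0,4,1,0,0,0,0,0,2,1,0,0,0,0,0,0,1])

```text
time_s: 55.2
eef_pos: [0.4561, -0.1423, 0.0615]
tcp_rot: [-2.253, -2.187, 0.001]
ft_force: [-7.7, 5.1, 20.3]
width: 0.0704
grasp_force: 30.2
```

>>> play_rows(targets=[0,0,0,0,0,2,1,0,0,0,0,0,2,1,0,0,0,0,0,0,1])

```text
time_s: 55.58
eef_pos: [0.4572, -0.1427, 0.0586]
tcp_rot: [2.253, 2.188, 0.0]
ft_force: [-6.7, 5.2, 24.9]
width: 0.0709
grasp_force: 30.7
```

```bash
python3 -c "
from h import *
s=read_state();print(np.round(s['moment'],2),np.round(s['ft_force'],1))"
```

```text
[0.84 2.36 0.02] [-6.7  5.2 24.9]
```

>>> play_rows(targets=[0,0,0,0,0,-5,1,0,0,0,0,0,0,1,0,0,0,0,0,0,0.05,0,0,0,0,0,0,0.05,0,0,0,0,0,0,0.05,0,0,0,0,0,-40,0.05,0,0,0,0,0,-55,0.05,0,0,0,50,0,0,0.05,0,0,0,60,0,0,0.05,0,0,0,60,0,0,0.05,0,0,0,60,0,0,0.05,0,0,0,50,0,0,0.05])

```text
time_s: 57.08
eef_pos: [0.4642, 0.1396, 0.1558]
tcp_rot: [2.254, 2.189, 0.0]
ft_force: [-0.5, -0.6, 1.2]
width: 0.0826
grasp_force: 0.0
```

Run:
```python
import m7
m7.box("car",.38,.54,-.23,-.06,.055,.10,.078)
from h import *
W=m7.W.reshape(-1,3);o=np.array([.5609,-.0990]);yaw=np.radians(88.3);D=W[:,:2]-o;K=np.c_[D@[np.cos(yaw),np.sin(yaw)],D@[-np.sin(yaw),np.cos(yaw)]]*1e3
for u in(-80,-46,-12):print(u,[round(float(np.median(W[(np.abs(K[:,0]-u)<7)&(np.abs(K[:,1]-v)<7),2]))*1e3,1) for v in(78,103,128)])
s=read_state();print(s["eef_pos"])
```

```text
car [ 456.3 -141.3] size [70.  92.2] long axis 89.2 top z 0.0723
-80 [64.1, 71.5, 76.3]
-46 [64.1, 71.9, 77.0]
-12 [64.0, 71.3, 77.7]
[0.46432536 0.13715859 0.15538043]
```

P is in the mouth but tilted: 64 mm high on the v− side and 77 mm on the v+ side. I'll press the high side with shut fingers.

```bash
python3 -c "
from h import *
go(*kit(-46.5,120),.095,-1.7)"
```

```text
pos [464.3 137.2 155.4] psi_y -1.7 tilt [-0.0006 -0.0008] TURN rz 0.001 full [-0.001  0.001  0.001] SHIFT [-279.7  -16.5   60.4] F [-0.23 -0.25  0.05] w 82.7 g 0.0 t 57.33
```

>>> play_rows(targets=[0,0,0,-45,-3,0,1,0,0,0,-58,-3.5,0,1,0,0,0,-59,-3.5,0,1,0,0,0,-59,-3.5,0,1,0,0,0,-58.7,-3,20,1,0,0,0,0,0,40,1,0,0,0,0,0,0,1,0,0,0,0,0,12,1,0,0,0,0,0,5,1,0,0,0,0,0,3,1,0,0,0,0,0,0,1])

```text
time_s: 58.7
eef_pos: [0.4407, -0.1416, 0.0782]
tcp_rot: [2.251, 2.189, -0.0]
ft_force: [-6.8, 1.4, 14.7]
width: 0.0003
grasp_force: 6.3
```

>>> play_rows(targets=[0,0,0,0,0,3,1,0,0,0,0,0,2,1,0,0,0,0,0,0,1])

```text
time_s: 59.08
eef_pos: [0.4412, -0.1419, 0.0774]
tcp_rot: [2.251, 2.19, -0.001]
ft_force: [-21.6, 8.7, 52.1]
width: 0.0003
grasp_force: 22.3
```

>>> play_rows(targets=[0,0,0,0,0,-10,1,0,0,0,0,0,-40,0,0,0,0,0,18,0,0,0,0,0,0,0,0,0,0,0,0,0,0,0,0,0,0,0,0,0,0,0,0,0,0,0,0,30,0,0,0,0,0,0,25,0,0,0,0,0,0,7,0,0,0,0,0,0,0,0])

```text
time_s: 60.32
eef_pos: [0.4586, -0.1426, 0.0597]
tcp_rot: [2.253, 2.186, 0.001]
ft_force: [0.1, -0.3, 3.5]
width: 0.0821
grasp_force: 1.5
```

```bash
python3 -c "
from h import *
go(*kit(-46.5,102.5),.058,-1.7)"
```

```text
pos [ 458.6 -142.6   59.7] psi_y -1.7 tilt [ 0.0019 -0.001 ] TURN rz -0.0 full [ 0.002  0.001 -0.   ] SHIFT [ 0.2 -1.5  1.7] F [ 0.05 -0.34  3.49] w 82.1 g 1.5 t 60.33
```

>>> play_rows(targets=[0,0,0,0,0,0,1,0,0,0,0,0,0,1,0,0,0,0,0,0,1,0,0,0,0,0,-6,1,0,0,0,0,0,-20,1,0,0,0,0,0,-20,1,0,0,0,0,0,0,1,0,0,0,0,0,0,1])

```text
time_s: 61.32
eef_pos: [0.457, -0.1418, 0.1036]
tcp_rot: [-2.254, -2.187, 0.001]
ft_force: [0.7, -0.5, -0.4]
width: 0.0145
grasp_force: 0.0
```

Run:
```python
from h import *
go(*kit(-46.5,101),.06,-1.7)
t=V("side");q=t.pix([[.456,-.143,.08]])[0].astype(int)
u,v=q;c=t.p[v-30:v+40,u-50:u+50,::-1];cv2.imwrite("pics/i.png",cv2.resize(c,(800,560),interpolation=cv2.INTER_CUBIC))
```

```text
pos [ 457.  -141.8  103.6] psi_y -1.7 tilt [-0.0012  0.0006] TURN rz -0.0 full [-0.001 -0.001 -0.   ] SHIFT [-0.7  1.6 43.6] F [ 0.67 -0.51 -0.41] w 14.5 g 0.0 t 61.33
```

View pics/i.png

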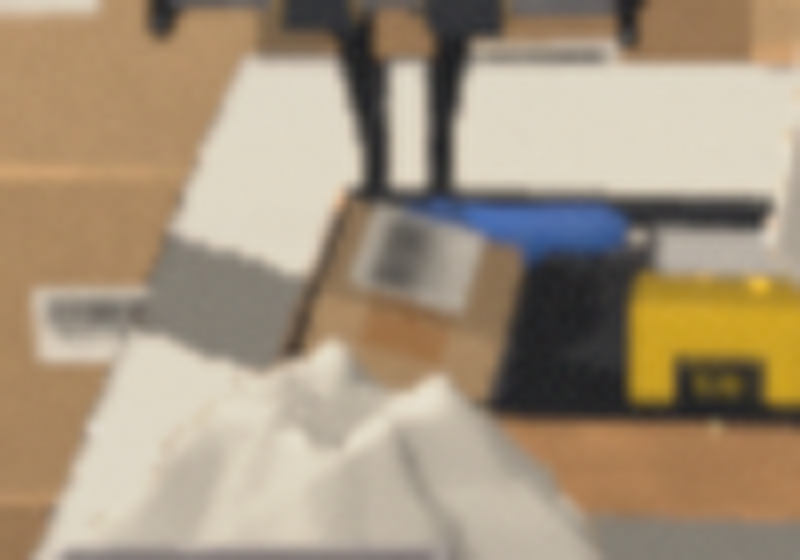

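The carton slipped out of the grip and still lies tilted, with its −x side high. I'll tilt the tool to match the carton and regrasp it square.

>>> play_rows(targets=[0,0,0,0,0,-20,0,0.085,0,0,0,0,-10,0,0.085,0,0,0,0,0,0,0.085,0,0,0,0,0,0,0,0,0,0,0,0,0,0,0,0,0,0,0,0], grip_force=45)

```text
time_s: 62.12
eef_pos: [0.457, -0.1418, 0.1336]
tcp_rot: [-2.114, -2.052, 0.263]
ft_force: [-0.8, 0.7, 0.3]
width: 0.063
grasp_force: 0.0
```

```bash
cat >> h.py <<'E'
def sh(x,y,z):
    s=read_state();R=Ro.from_rotvec(s["tcp_rot"]).as_matrix();p=np.array(s["eef_pos"])
    print("pos",(p*1e3).round(1),"tool z",R[:,2].round(3),"y",R[:,1].round(3),"shift",(R.T@(np.array([x,y,z])-p)*1e3).round(1),"w",round(s["width"]*1e3,1),"F",np.round(s["ft_force"],1))
E
python3 - <<'E'
from h import *
import m7
W=m7.W.reshape(-1,3);o=np.array([.5609,-.0990]);yaw=np.radians(88.3);D=W[:,:2]-o;K=np.c_[D@[np.cos(yaw),np.sin(yaw)],D@[-np.sin(yaw),np.cos(yaw)]]*1e3
for u in(-75,-46,-15):print(u,[round(float(np.median(W[(np.abs(K[:,0]-u)<5)&(np.abs(K[:,1]-v)<4),2]))*1e3,1) for v in(60,66,72,80,95,110,125,135,141,147)])
sh(*kit(-46.5,105),.0582)
E
```

```text
-75 [529.7, 531.7, 534.3, 537.2, 542.2, 311.0, 236.5, 258.6, 258.5, nan]
-46 [471.7, 434.1, 401.6, 368.8, 313.7, 310.5, 553.2, 559.1, 561.9, 564.2]
-15 [376.1, 356.1, 345.7, 307.5, 307.1, 309.0, 235.3, 238.8, 260.5, 564.5]
pos [ 457.4 -142.1  134.8] tool z [-0.251  0.007 -0.968] y [ 0.967 -0.029 -0.251] shift [-0.3 16.5 74.8] w 81.6 F [0.4 0.1 0.2]
  return _methods._mean(a, axis=axis, dtype=dtype,
  ret = ret.dtype.type(ret / rcount)
```

```bash
cat > m8.py <<'E'
from h import *
def prof(us=(-80,-60,-40,-20),cam="side"):
    W=np.nanmedian([V(cam).W for _ in range(5)],0).reshape(-1,3);W=W[np.isfinite(W).all(1)]
    o=np.array([.5609,-.0990]);yaw=np.radians(88.3);D=W[:,:2]-o;K=np.c_[D@[np.cos(yaw),np.sin(yaw)],D@[-np.sin(yaw),np.cos(yaw)]]*1e3;Z=W[:,2]*1e3
    for u in us:
        k=(np.abs(K[:,0]-u)<10)&(Z<90);print(cam,"u",u,[(v,round(float(np.median(Z[k&(np.abs(K[:,1]-v)<2.5)])),1) if (k&(np.abs(K[:,1]-v)<2.5)).sum()>2 else None) for v in range(55,150,5)])
if __name__=="__main__":prof()
E
python3 m8.py
```

```text
side u -80 [(55, 40.5), (60, 40.8), (65, 60.6), (70, 60.4), (75, 59.9), (80, 63.1), (85, 67.0), (90, 66.8), (95, 67.3), (100, 68.9), (105, 63.8), (110, 67.1), (115, 68.5), (120, 71.5), (125, 66.5), (130, 70.8), (135, -537.0), (140, -537.7), (145, -537.6)]
side u -60 [(55, 41.0), (60, 39.9), (65, 51.3), (70, 62.1), (75, 64.9), (80, 65.7), (85, 68.2), (90, 70.2), (95, 71.9), (100, 73.0), (105, 74.5), (110, 75.5), (115, 76.8), (120, 78.1), (125, 77.2), (130, -536.8), (135, -538.1), (140, -537.9), (145, -537.2)]
side u -40 [(55, 41.0), (60, 40.8), (65, 51.2), (70, 62.1), (75, 63.8), (80, 67.9), (85, 69.4), (90, 70.1), (95, 72.1), (100, 73.5), (105, 74.7), (110, 76.3), (115, 77.9), (120, 78.3), (125, -228.9), (130, -537.8), (135, -536.8), (140, -536.6), (145, -537.1)]
side u -20 [(55, 41.2), (60, 41.4), (65, 61.8), (70, 63.2), (75, 64.3), (80, 66.7), (85, 69.5), (90, 70.1), (95, 71.5), (100, 72.7), (105, 74.4), (110, 76.3), (115, 77.2), (120, 79.0), (125, 78.6), (130, 79.3), (135, None), (140, None), (145, None)]m8.py:3: RuntimeWarning: All-NaN slice encountered
  W=np.nanmedian([V(cam).W for _ in range(5)],0).reshape(-1,3);W=W[np.isfinite(W).all(1)]
```

>>> play_rows(targets=[0,0,0,-0.3,19.8,0,0,0,0,0,0,0,0,0,0,0,0,0,0,30,0,0,0,0,0,0,30,0,0,0,0,0,0,14,0,0,0,0,0,0,0,0,0,0,0,0,0,0,1,0,0,0,0,0,0,1,0,0,0,0,0,0,1,0,0,0,0,0,0,1])

```text
time_s: 63.88
eef_pos: [0.4591, -0.1427, 0.0589]
tcp_rot: [-2.116, -2.054, 0.262]
ft_force: [1.4, -0.2, 5.2]
width: 0.07
grasp_force: 45.0
```

>>> play_rows(targets=[0,0,0,0,0,-12,1,0,0,0,0,0,-20,1,0,0,0,0,0,-20,1,-0.085,0,0,0,0,0,1,-0.085,0,0,0,0,0,1,-0.085,0,0,0,0,0,1,0,0,0,0,0,0,1,0,0,0,0,0,0,1])

```text
time_s: 64.88
eef_pos: [0.4713, -0.1428, 0.1084]
tcp_rot: [-2.254, -2.187, 0.001]
ft_force: [-0.2, -0.8, -3.5]
width: 0.0696
grasp_force: 45.0
```

```bash
python3 m8.py; python3 wt.py; python3 -c "
from h import *
go(*kit(-46.5,102),.09,-1.7)"
```

```text
side u -80 [(55, 62.0), (60, 41.3), (65, 82.3), (70, None), (75, 85.8), (80, 85.3), (85, 85.6), (90, None), (95, 85.2), (100, 84.6), (105, None), (110, 86.9), (115, None), (120, -537.8), (125, -536.3), (130, -537.8), (135, -538.2), (140, -538.0), (145, -538.0)]
side u -60 [(55, 41.1), (60, 40.6), (65, 40.3), (70, None), (75, None), (80, None), (85, None), (90, None), (95, None), (100, None), (105, None), (110, None), (115, None), (120, -537.3), (125, -537.5), (130, -536.4), (135, -537.3), (140, -536.9), (145, -536.5)]
side u -40 [(55, 40.9), (60, 40.7), (65, 39.7), (70, None), (75, 23.2), (80, 23.0), (85, 23.1), (90, None), (95, None), (100, 23.1), (105, 22.4), (110, 22.7), (115, 22.9), (120, None), (125, -537.7), (130, -536.7), (135, -536.7), (140, -248.5), (145, -536.2)]
side u -20 [(55, 40.9), (60, 41.5), (65, None), (70, None), (75, 22.2), (80, 22.9), (85, 23.3), (90, 22.8), (95, 22.7), (100, 22.9), (105, 23.0), (110, 22.7), (115, 22.2), (120, 23.0), (125, 22.8), (130, None), (135, None), (140, 39.4), (145, 40.3)]
F mean [ 0.12 -0.05 -3.64] sd [0.39 0.4  0.42]
pos [ 471.3 -142.8  108.3] psi_y -1.7 tilt [ 0. -0.] TURN rz -0.0 full [ 0.  0. -0.] SHIFT [ -0.1 -13.7  18.3] F [-0.18 -0.53 -3.33] w 69.9 g 45.0 t 66.12m8.py:3: RuntimeWarning: All-NaN slice encountered
  W=np.nanmedian([V(cam).W for _ in range(5)],0).reshape(-1,3);W=W[np.isfinite(W).all(1)]
```

>>> play_rows(targets=[0,0,0,-0.8,-14,0,1,0,0,0,0,0,20,1,0,0,0,0,0,15,1,0,0,0,0,0,0,1,0,0,0,0,0,2,1,0,0,0,0,0,2,1,0,0,0,0,0,0,1])

```text
time_s: 67.0
eef_pos: [0.4574, -0.1432, 0.0695]
tcp_rot: [2.254, 2.188, 0.0]
ft_force: [-0.7, 0.1, -3.4]
width: 0.0701
grasp_force: 45.0
```

>>> play_rows(targets=[0,0,0,0,0,2,1,0,0,0,0,0,0,1])

```text
time_s: 67.25
eef_pos: [0.4572, -0.1431, 0.0672]
tcp_rot: [-2.254, -2.188, 0.0]
ft_force: [0.3, -0.2, -4.0]
width: 0.07
grasp_force: 45.0
```

>>> play_rows(targets=[0,0,0,0,0,2,1,0,0,0,0,0,0,1])

```text
time_s: 67.5
eef_pos: [0.4572, -0.1432, 0.0651]
tcp_rot: [-2.254, -2.188, 0.0]
ft_force: [-0.1, -0.2, -3.5]
width: 0.0699
grasp_force: 45.0
```

>>> play_rows(targets=[0,0,0,0,0,2,1,0,0,0,0,0,0,1])

```text
time_s: 67.75
eef_pos: [0.4573, -0.1432, 0.0632]
tcp_rot: [2.254, 2.188, -0.0]
ft_force: [1.0, 0.4, -3.5]
width: 0.0699
grasp_force: 45.0
```

>>> play_rows(targets=[0,0,0,0,0,2,1,0,0,0,0,0,0,1])

```text
time_s: 68.0
eef_pos: [0.4573, -0.1432, 0.0612]
tcp_rot: [2.254, 2.188, -0.0]
ft_force: [1.7, -0.1, -3.8]
width: 0.0697
grasp_force: 45.0
```

>>> play_rows(targets=[0,0,0,0,0,3,1,0,0,0,0,0,3,1,0,0,0,0,0,0,1])

```text
time_s: 68.38
eef_pos: [0.4571, -0.1431, 0.0548]
tcp_rot: [-2.254, -2.188, 0.0]
ft_force: [1.0, -0.7, -4.8]
width: 0.0703
grasp_force: 44.9
```

>>> play_rows(targets=[0,0,0,0,0,3,1,0,0,0,0,0,2,1,0,0,0,0,0,0,1])

```text
time_s: 68.75
eef_pos: [0.4573, -0.1431, 0.0512]
tcp_rot: [-2.254, -2.188, 0.0]
ft_force: [-4.4, 2.0, 6.6]
width: 0.0702
grasp_force: 45.0
```

>>> play_rows(targets=[0,0,0,0,0,1.5,1,0,0,0,0,0,0,1])

```text
time_s: 69.0
eef_pos: [0.4573, -0.1432, 0.0512]
tcp_rot: [-2.254, -2.188, 0.001]
ft_force: [-10.8, 4.5, 20.7]
width: 0.0699
grasp_force: 45.0
```

>>> play_rows(targets=[0,0,0,0,0,-2,1,0,0,0,0,0,0,0,0,0,0,0,0,0,0,0,0,0,0,0,0,0,0,0,0,0,0,-40,0,0,0,0,0,0,0,1,0,0,0,0,0,0,1,0,0,0,0,0,0,1,0,0,0,0,0,0,1,0,0,0,0,0,0,1,0,0,0,0,0,20,1,0,0,0,0,0,5,1])

```text
time_s: 70.5
eef_pos: [0.4562, -0.1426, 0.0645]
tcp_rot: [-2.253, -2.186, 0.001]
ft_force: [-0.2, -0.7, -0.1]
width: 0.0248
grasp_force: 0.0
```

>>> play_rows(targets=[0,0,0,0,0,4,1,0,0,0,0,0,2,1,0,0,0,0,0,0,1])

```text
time_s: 70.88
eef_pos: [0.4594, -0.1441, 0.0626]
tcp_rot: [2.251, 2.185, 0.002]
ft_force: [-1.7, 1.8, 13.1]
width: 0.0021
grasp_force: 6.6
```

Run:
```python
from h import *
t=V("top");d=np.load("pics/top0.npz")["d"];v,u=np.mgrid[:384,:512];W=t.deproj(np.c_[u.ravel(),v.ravel()],d.ravel());W=W[d.ravel()>0]
for x in np.arange(.46,.72,.03):
    print(round(x,2),[(round(y,2),int(np.percentile(W[k,2],98)*1e3)) if (k:=(np.abs(W[:,0]-x)<.015)&(np.abs(W[:,1]-y)<.015)).sum() else None for y in np.arange(-.28,-.56,-.03)])
go(.5689,-.4199,.15,-5.5)
```

```text
0.46 [(np.float64(-0.28), 77), (np.float64(-0.31), 66), (np.float64(-0.34), 60), (np.float64(-0.37), 6), (np.float64(-0.4), 7), (np.float64(-0.43), 6), (np.float64(-0.46), 60), (np.float64(-0.49), 60), (np.float64(-0.52), 2), (np.float64(-0.55), 2)]
0.49 [(np.float64(-0.28), 76), (np.float64(-0.31), 49), (np.float64(-0.34), 59), (np.float64(-0.37), 59), (np.float64(-0.4), 58), (np.float64(-0.43), 60), (np.float64(-0.46), 59), (np.float64(-0.49), 57), (np.float64(-0.52), 2), (np.float64(-0.55), 5)]
0.52 [(np.float64(-0.28), 48), (np.float64(-0.31), 28), (np.float64(-0.34), 2), (np.float64(-0.37), 4), (np.float64(-0.4), 4), (np.float64(-0.43), 40), (np.float64(-0.46), 40), (np.float64(-0.49), 2), (np.float64(-0.52), 1), (np.float64(-0.55), 10)]
0.55 [(np.float64(-0.28), 42), (np.float64(-0.31), 42), (np.float64(-0.34), 42), (np.float64(-0.37), 41), (np.float64(-0.4), 43), (np.float64(-0.43), 45), (np.float64(-0.46), 42), (np.float64(-0.49), 3), (np.float64(-0.52), 10), (np.float64(-0.55), 11)]
0.58 [(np.float64(-0.28), 44), (np.float64(-0.31), 44), (np.float64(-0.34), 43), (np.float64(
[... 646 characters left out ...]
4(-0.52), 236), (np.float64(-0.55), 232)]
0.67 [(np.float64(-0.28), 4), (np.float64(-0.31), 2), (np.float64(-0.34), 3), (np.float64(-0.37), 291), (np.float64(-0.4), 209), (np.float64(-0.43), 209), (np.float64(-0.46), 208), (np.float64(-0.49), 204), (np.float64(-0.52), 202), (np.float64(-0.55), 189)]
0.7 [(np.float64(-0.28), 3), (np.float64(-0.31), 3), (np.float64(-0.34), 2), (np.float64(-0.37), 292), None, (np.float64(-0.43), 5), (np.float64(-0.46), 6), (np.float64(-0.49), 5), (np.float64(-0.52), 5), (np.float64(-0.55), 7)]
pos [ 459.5 -144.2   62.6] psi_y -1.7 tilt [ 0.0041 -0.002 ] TURN rz 0.066 full [0.004 0.002 0.066] SHIFT [-264.   135.3  -87.4] F [-2.17  0.7  13.75] w 1.2 g 6.5 t 70.92
```

>>> play_rows(targets=[0,0,0,0,0,-40,0,0,0,0,0,0,-47,0,0,0,0,0,0,0,0], grip_force=30)

```text
time_s: 71.3
eef_pos: [0.4604, -0.1447, 0.1517]
tcp_rot: [2.248, 2.182, 0.005]
ft_force: [-0.2, -0.5, -0.4]
width: 0.0235
grasp_force: 0.0
```

The box flap overhangs Q from x≥0.59 at about z 0.27. I'll tilt the tool back towards the robot and push Q clear in +y with shut fingers before grasping it.

>>> play_rows(targets=[0,0,0.172,0,0,-20,1,0,0,0.172,0,0,-20,1,0,0,0.172,0,0,0,1,0,0,0.172,0,0,0,1,0,0,0.172,0,0,0,1,0,0,0.172,0,0,0,1,0,0,0.172,0,0,0,1,0,0,0.172,0,0,0,1,0,0,0.165,0,0,0,1,0,0.12,0,0,0,0,1,0,0.12,0,0,0,0,1,0,0.12,0,0,0,0,1])

```text
time_s: 72.8
eef_pos: [0.4572, -0.143, 0.1862]
tcp_rot: [3.09, 0.0, 0.567]
ft_force: [-1.1, 0.9, 0.0]
width: 0.0005
grasp_force: 0.0
```

```bash
python3 -c "
from h import *
sh(.530,-.495,.13);sh(.5635,-.495,.025)
" ; python3 m6.py
python3 - <<'E'
import sys;sys.path.insert(0,'.')
import m7
m7.box("q",.50,.64,-.49,-.355,.02,.06,.04)
E
```

```text
pos [ 457.2 -143.   186.2] tool z [ 0.355 -0.    -0.935] y [ 0. -1.  0.] shift [ 48.1 352.   78.4] w 0.5 F [-1.1  0.9  0. ]
pos [ 457.2 -143.   186.2] tool z [ 0.355 -0.    -0.935] y [ 0. -1.  0.] shift [ 42.2 352.  188.4] w 0.5 F [-1.1  0.9  0. ]
scanner z [58.4, 58.7, 58.3, 58.3, 58.7, 57.8, 58.2] sd handle [50.9, 50.2, 49.6, 49.2, 49.6] tape [76.0, 76.4, 76.1] foam 39.0 carton [63.6, 282.7]
q [ 568.8 -419.8] size [72.7 93. ] long axis 84.6 top z 0.0399
```

>>> play_rows(targets=[0,0,0,6,45,0,1,0,0,0,7,58,0,1,0,0,0,7,58,0,1,0,0,0,7,58,0,1,0,0,0,7,58,0,1,0,0,0,8,58,0,1,0,0,0,0,17,30,1,0,0,0,0,0,50,1,0,0,0,0,0,50,1,0,0,0,0,0,35,1,0,0,0,0,0,0,1])

```text
time_s: 74.68
eef_pos: [0.5538, -0.4921, 0.0419]
tcp_rot: [-3.085, -0.0, -0.554]
ft_force: [-0.0, 0.4, -0.7]
width: 0.0007
grasp_force: 0.0
```

```bash
python3 -c "
from h import *
sh(.5635,-.495,.025);sh(.574,-.375,.025)"
```

```text
pos [ 553.8 -492.1   41.9] tool z [ 0.348  0.007 -0.938] y [ 0.002 -1.    -0.007] shift [ 3.2  3.  19.2] w 0.7 F [-0.   0.4 -0.7]
pos [ 553.8 -492.1   41.9] tool z [ 0.348  0.007 -0.938] y [ 0.002 -1.    -0.007] shift [  13.  -117.    23.7] w 0.7 F [-0.   0.4 -0.7]
```

>>> play_rows(targets=[0,0,0,3,0,19,1,0,0,0,0,0,0,1,0,0,0,1,-12,0.4,1,0,0,0,1,-13,0.4,1,0,0,0,1,-13,0.4,1,0,0,0,1,-13,0.4,1,0,0,0,1,-13,0.4,1,0,0,0,1,-13,0.4,1,0,0,0,1,-13,0.4,1,0,0,0,1,-13,0.4,1,0,0,0,1,-11,0.4,1,0,0,0,0,0,0,1])

```text
time_s: 76.18
eef_pos: [0.5738, -0.3799, 0.0299]
tcp_rot: [-3.09, -0.001, -0.561]
ft_force: [-0.3, 0.4, 0.5]
width: 0.0005
grasp_force: 0.0
```

>>> play_rows(targets=[0,0,0,0,15,0,1,0,0,0,0,0,-50,1,0,0,0,0,0,-60,1,0,0,0,0,0,-30,1,0,-0.12,0,0,0,0,0,0,-0.12,0,-40,0,0,0,0,-0.12,0,-50,0,0,0,0,0,0,-50,0,0,0,0,0,0,0,0,0,0])

```text
time_s: 77.3
eef_pos: [0.3834, -0.3971, 0.1453]
tcp_rot: [-3.141, 0.005, 0.002]
ft_force: [1.3, -0.6, 0.3]
width: 0.0424
grasp_force: 0.0
```

Run:
```python
import m7
m7.box("q",.50,.66,-.42,-.22,.025,.06,.04)
from h import *
go(.57,-.32,.14,-5)
```

```text
q [ 571.7 -323.4] size [68.  92.5] long axis 89.4 top z 0.04
pos [ 386.9 -396.9  146.2] psi_y -90.0 tilt [ 0.001  -0.0008] TURN rz -1.484 full [ 1.000e-03 -0.000e+00 -1.484e+00] SHIFT [ 92.6 175.7   6.2] F [-0.39  0.76 -0.6 ] w 62.3 g 0.0 t 77.55
```

>>> play_rows(targets=[0,0,-0.173,0,0,0,0,0,0,-0.173,0,0,0,0,0,0,-0.173,0,0,0,0,0,0,-0.173,0,0,0,0,0,0,-0.173,0,0,0,0,0,0,-0.173,0,0,0,0,0,0,-0.173,0,0,0,0,0,0,-0.173,0,0,0,0,0,0,-0.176,0,0,0,0,0,0,0,0,0,0,0])

```text
time_s: 78.8
eef_pos: [0.3868, -0.3963, 0.1459]
tcp_rot: [2.234, 2.208, 0.0]
ft_force: [0.4, -0.7, 1.0]
width: 0.0873
grasp_force: 0.0
```

Run:
```python
import m7
m7.box("q",.50,.66,-.42,-.22,.025,.06,.04)
from h import *
go(.5715,-.300,.0225,-.6)
```

```text
q [ 571.7 -323.4] size [68.  92.3] long axis 89.4 top z 0.0401
pos [ 386.2 -396.2  145.7] psi_y -0.7 tilt [0.0001 0.    ] TURN rz -0.002 full [ 0.    -0.    -0.002] SHIFT [ 98.1 184.3 123.2] F [0.57 0.86 0.41] w 87.3 g 0.0 t 79.05
```

>>> play_rows(targets=[0,0,0,20,37,0,0,0,0,0,26,49,0,0,0,0,0,26,49,0,0,0,0,0,26.1,49.3,0,0,0,0,0,0,0,0,0,0,0,0,0,0,45,0,0,0,0,0,0,45,0,0,0,0,0,0,25,0,0,0,0,0,0,7,0,0,0,0,0,0,0,0])

```text
time_s: 80.3
eef_pos: [0.5711, -0.3006, 0.0241]
tcp_rot: [2.235, 2.208, -0.0]
ft_force: [0.7, 0.2, 0.8]
width: 0.0872
grasp_force: 0.0
```

>>> play_rows(targets=[0,0,0,0,0,0,1,0,0,0,0,0,0,1,0,0,0,0,0,0,1,0,0,0,0,0,-20,1,0,0,0,0,0,-50,1,0,0,0,0,0,-60,1,0,0,0,0,0,0,1,0,0,0,0,0,0,1])

```text
time_s: 81.3
eef_pos: [0.5714, -0.3001, 0.1547]
tcp_rot: [2.233, 2.209, 0.0]
ft_force: [0.6, -0.2, -0.4]
width: 0.0704
grasp_force: 29.9
```

```bash
python3 wt.py; python3 -c "
from h import *
go(.428,-.390,.145,2)"
```

```text
pos [ 571.1 -299.9  153. ] psi_y -0.6 tilt [-0.001   0.0007] TURN rz -0.046 full [-0.001 -0.001 -0.046] SHIFT [ -85.  -146.2    8. ] F [ 0.69 -0.65 -0.75] w 70.0 g 29.9 t 81.75Traceback (most recent call last):
  File "wt.py", line 4, in <module>
    capture("side");F.append(read_state()["ft_force"])
    ~~~~~~~^^^^^^^^
ValueError: 200 camera calls are used up
```

Camera calls are used up, but Q's weight (about −0.5 N) shows it is empty. I'll lay it on R in the bin.

>>> play_rows(targets=[0,0,-0.046,0,0,0,1,0,0,0,-20,-35,0,1,0,0,0,-22,-37,0,1,0,0,0,-22,-37,0,1,0,0,0,-21,-37,0,1,0,0,0,0,0,0,1,0,0,0,0,0,0,1])

```text
time_s: 82.62
eef_pos: [0.4287, -0.3901, 0.1538]
tcp_rot: [2.183, 2.259, 0.001]
ft_force: [-0.3, -0.1, -0.6]
width: 0.0702
grasp_force: 29.9
```

```bash
python3 -c "
from h import *
go(.428,-.390,.069,2)"
```

```text
pos [ 428.7 -390.1  153.8] psi_y 2.0 tilt [0.0006 0.0001] TURN rz -0.001 full [ 0.001 -0.    -0.001] SHIFT [ 0.1 -0.7 84.8] F [-0.28 -0.09 -0.59] w 70.2 g 29.9 t 82.62
```

>>> play_rows(targets=[0,0,0,0,-0.7,40,1,0,0,0,0,0,30,1,0,0,0,0,0,10,1,0,0,0,0,0,3,1,0,0,0,0,0,0,1])

```text
time_s: 83.25
eef_pos: [0.4287, -0.3906, 0.0719]
tcp_rot: [2.18, 2.259, -0.0]
ft_force: [-0.7, -0.2, -1.3]
width: 0.0706
grasp_force: 29.9
```

>>> play_rows(targets=[0,0,0,0,0,2,1,0,0,0,0,0,0,1])

```text
time_s: 83.5
eef_pos: [0.428, -0.3905, 0.0694]
tcp_rot: [2.182, 2.259, -0.0]
ft_force: [0.1, -0.2, -0.1]
width: 0.0708
grasp_force: 29.9
```

>>> play_rows(targets=[0,0,0,0,0,1.5,1,0,0,0,0,0,0,1])

```text
time_s: 83.75
eef_pos: [0.4281, -0.3906, 0.0685]
tcp_rot: [2.182, 2.259, -0.0]
ft_force: [-1.9, 1.7, 6.4]
width: 0.0704
grasp_force: 29.9
```

>>> play_rows(targets=[0,0,0,0,0,1.5,1,0,0,0,0,0,0,1])

```text
time_s: 84.0
eef_pos: [0.4281, -0.3906, 0.0685]
tcp_rot: [2.182, 2.259, -0.0]
ft_force: [-5.7, 5.8, 15.2]
width: 0.0707
grasp_force: 29.9
```

Q is resting on R. I'll release it, then re-press P in the foam at several points, because its top read about 1 mm high.

>>> play_rows(targets=[0,0,0,0,0,-2.5,1,0,0,0,0,0,0,0.1,0,0,0,0,0,0,0.1,0,0,0,0,0,0,0.1,0,0,0,0,0,-40,0.1,0,0,0,0,0,-50,0.4,0,0,0,0,0,0,1,0,0,0,0,0,0,1,0,0,0,0,0,0,1])

```text
time_s: 85.12
eef_pos: [0.4269, -0.3892, 0.1563]
tcp_rot: [-2.18, -2.258, -0.001]
ft_force: [0.7, -0.2, -0.1]
width: 0.0462
grasp_force: 0.0
```

```bash
python3 -c "
from h import *
go(*kit(-46.5,102.5),.085,-1.7)"
```

```text
pos [ 426.9 -389.2  156.3] psi_y 2.0 tilt [-0.0021  0.0025] TURN rz 0.065 full [-0.002 -0.003  0.065] SHIFT [247.5  22.8  71.3] F [ 0.65 -0.2  -0.08] w 46.2 g 0.0 t 85.12
```

>>> play_rows(targets=[0,0,0.065,0,0,0,1,0,0,0,40,4,0,1,0,0,0,52,5,0,1,0,0,0,52,5,0,1,0,0,0,52,5,0,1,0,0,0,51,4,0,1,0,0,0,0,0,35,1,0,0,0,0,0,36,1,0,0,0,0,0,0,1,0,0,0,0,0,15,1,0,0,0,0,0,6,1,0,0,0,0,0,0,1])

```text
time_s: 86.62
eef_pos: [0.4581, -0.1441, 0.0662]
tcp_rot: [-2.255, -2.187, 0.0]
ft_force: [0.4, -0.2, 0.5]
width: 0.0007
grasp_force: 0.0
```

>>> play_rows(targets=[0,0,0,0,0,3,1,0,0,0,0,0,2,1,0,0,0,0,0,0,1])

```text
time_s: 87.0
eef_pos: [0.4587, -0.1443, 0.0627]
tcp_rot: [2.254, 2.187, 0.0]
ft_force: [-3.9, 0.6, 8.5]
width: 0.0003
grasp_force: 4.6
```

>>> play_rows(targets=[0,0,0,0,0,3,1,0,0,0,0,0,0,1,0,0,0,0,0,0,1])

```text
time_s: 87.38
eef_pos: [0.4587, -0.1443, 0.0625]
tcp_rot: [2.254, 2.189, -0.001]
ft_force: [-15.6, 6.5, 35.3]
width: 0.0003
grasp_force: 17.7
```

>>> play_rows(targets=[0,0,0,0,0,-12,1,0,0,0,0,22,0,1,0,0,0,0,0,0,1,0,0,0,0,0,6,1,0,0,0,0,0,3,1,0,0,0,0,0,2,1,0,0,0,0,0,0,1])

```text
time_s: 88.25
eef_pos: [0.48, -0.1445, 0.0626]
tcp_rot: [-2.254, -2.188, 0.0]
ft_force: [-12.0, 6.7, 32.6]
width: 0.0005
grasp_force: 16.5
```

>>> play_rows(targets=[0,0,0,0,0,-12,1,0,0,0,0,-44,0,1,0,0,0,0,0,0,1,0,0,0,0,0,6,1,0,0,0,0,0,3,1,0,0,0,0,0,3,1,0,0,0,0,0,0,1])

```text
time_s: 89.12
eef_pos: [0.4366, -0.1435, 0.0625]
tcp_rot: [-2.252, -2.188, 0.002]
ft_force: [-15.5, 6.3, 35.9]
width: 0.0006
grasp_force: 18.0
```

>>> play_rows(targets=[0,0,0,0,0,-30,1,0,0,0,0,0,-50,1,0,0,0,0,0,-60,0.8,0,0,0,0,0,0,0.5,0,0,0,0,0,0,0.5])

```text
time_s: 89.75
eef_pos: [0.4365, -0.1432, 0.1988]
tcp_rot: [-2.254, -2.188, -0.0]
ft_force: [-0.3, -1.4, -0.2]
width: 0.0227
grasp_force: 0.0
```

```bash
python3 -c "
from rig import *
s=read_state();print(s['eef_pos'],s['ft_force'],s['time_s']);print(close_job())"
```

```text
[ 0.4364709  -0.14323488  0.19881381] [-0.33099271 -1.39574852 -0.23265252] 89.75
the job is handed in; nothing more can be done
None
```

The job is handed in at 89.8 s: scanner, screwdriver, tape measure and the full carton P are pressed home, and empties R and Q are stacked in the bin, though Q's final placing was checked only by contact force because the camera calls had run out, and the bottle was not looked at again at the end.

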